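# Mix the sample jar, then hold the analyser pan ready for loading

## Task

We are about to load a moisture test. Pick up the red-lidded sample jar, turn it upside down in the air to remix what has settled, and stand it gently back upright where it stood; then take the pan holder by its black grip, lift it with the sample pan out of the moisture analyser and bring it, level all the way, over the middle of the steel spill tray. Finish while still holding it there, steady and level about a hand's breadth above the tray, so that I can spoon the sample on; keep the fingers off the pan itself and leave the other things on the bench where they are.

Things in the scene. Friction and masses are not known exactly. Their poses are not given: they have to be found in the camera images.
- red_jar: The sample jar to mix: closed amber cylinder 64 mm in diameter from 0 to 118 mm height with a white blank label round it (38 to 83 mm up), short neck, red screw lid 58 mm in diameter, 150 mm tall in all; 0.2 to 0.5 kg, closed tight. Origin at the centre of its underside, z up towards the lid; yaw means nothing.
- yellow_jar: A jar of the same make and size with a yellow lid, not to be disturbed. Origin at the centre of its underside, z up. The two jars may stand in either order.
- analyser: Moisture analyser, fixed, 310 x 200 mm, light grey: its -x end (front) is a key panel under 48 mm high, then a dark deck 60 mm high; the heating hood stands open at the back, 280 mm high, from 100 mm behind (+x of) the origin. Origin on the bench (white tiles, top at z = 0), 15 mm to +x of the body's middle; x points from front to hood.
- chamber (a point): Centre of the sample chamber's floor on the analyser's deck, 25 mm behind (+x of) the analyser's origin and 60 mm above the bench; same axes as the analyser. Round it stands an aluminium draught shield, 119 mm inside diameter and 20 mm high, with a gap of about 40 mm in front (-x) for the holder's stem. In the middle the pan stands on a 3 mm high support.
- holder: Pan holder, loose, about 60 g: a steel ring (inside 86, outside 98 mm in diameter, 9 mm high) lying on the chamber floor round the pan, with a stem and a black upright grip pointing along its own -x, out of the front of the analyser. Origin at the centre of the ring, on its underside; z up.
- holder_grip (a point): Point to grasp on the black grip, on its middle plane. The grip is a bar 58 mm long (own x), 12 mm thick (own y) and 30 mm high; this point lies 101 mm in front (-x) of the ring's centre and 24 mm above the ring's underside (the grip spans 6 to 36 mm), 12 mm below the grip's top. Same axes as the holder. Below it, the key panel's surface is at least 35 mm lower.
- pan: Round aluminium sample pan, loose, empty, about 15 g: body 82 mm in diameter, 10 mm high, with a flat rim 94 mm in diameter whose underside is 8 mm above its base. Origin at the centre of its underside; z up. When the holder is raised by 2 mm its ring takes the pan up by the rim; the pan's origin is then 1 mm above the holder's.
- tray: Shallow steel spill tray, fixed, 160 x 120 mm and 14 mm high with a 3 mm floor. Origin at the centre of its underside; x along its longer side.
- beaker: Empty glass beaker, about 68 mm in diameter, 95 mm high. Bystander.
- pan_stack: Stack of spare sample pans, 94 mm in diameter, 28 mm high. Bystander.
- tweezers: Steel tweezers lying on the bench, 130 mm long, 6 mm high. Bystander.
- spoon: Steel spoon lying on the bench, 160 mm long. Bystander.
Things that resemble listed ones, but are neither listed nor needed, are in the scene too. Leave any yellow look-alike of the holder alone.

How it is judged:
By the outcome, as a careful person would: the job done as asked, in the order asked, and still so for the second after the job is handed in, while the arm keeps its last pose, push and grip.
It also fails if it takes over 72 s, if anything falls off the work surface, if the arm or the gripper's body presses on something with over 40 N, if the wrist force passes 120 N, or if a joint passes its speed limit or range.

## Robot

A 7-joint arm with a two-finger parallel gripper is mounted at the origin on the work surface. World frame = base frame: x ahead of the robot, y to its left, z up, the work surface at z = 0. Lengths are in mm, angles in rad, forces in N, time in s.
With the tool pointing down it reaches from about 425 to 875 mm from the base axis. Payload 9.9 kg.
Tool frame: the origin (TCP) lies between the finger pads; the fingertips stand ctrl.tcp_to_tips ahead of it and the grasp point (between the pads) lies 2 mm behind it (ctrl.tcp_to_tips is the distance from the TCP to the fingertips, in mm); z points along the fingers, y is the line along which they close (so a half turn about z gives the same grasp; the last joint's range is limited). The gripper opens to 85 mm and grips with 20 to 120 N. Pads are 22 mm wide; open, the fingers measure 114 mm over their backs; the gripper's body (76 mm by 85 mm) begins 54 mm behind the grasp point. The pads swing forward as they close: fully open they stand 13 mm farther back than shut.
Start: joints at [-0.084, 0.576, 0.025, 1.437, -0.015, 1.129, -0.057], TCP at [675.003, 0.006, 248.289] pointing down, gripper open.
Joint ranges: [-2.76, 2.76], [-0.34, 2.15], [-1.52, 1.57], [0.19, 2.46], [-1.09, 4.23], [0.17, 1.99], [-2.82, 2.82]. Speed limits (rad/s): [2.22, 2.22, 3.01, 3.01, 3.14, 3.14, 3.14].

## Interface

Orientations are given as a rotation vector (axis times angle).
In Python, from plant import ctrl gives the robot as it stands.
- The arm moves only by the tool jog_arm, never from a script. Its argument "targets" is a list of rows, each a list of 6 numbers: the shift along the tool's x, y, z in units of 0.02 m (1.0 is 0.02 m), then the turn, a rotation vector about the tool's x, y, z in units of 10 degrees (1.0 is 10 degrees). In form: [[dx, dy, dz, ax, ay, az], ...]. A call has 1 to 5 rows; each row shifts and turns the commanded pose from where the row before left it, along the tool's axes as they then stand; what a row does not reach is not made up. A row lasts 1/8 s, in which the tool goes at most 62.5 mm and 10.7 degrees, less where a joint would pass 70% of its speed; a pose out of reach is approached as far as the arm can. A call with a number of a shift or a turn outside -1 to 1 is refused whole. A call with a gripper value outside its range is refused whole. "gripper" is the opening, from 0 (shut) to 1 (fully open), set as the call begins (left out, the last holds). The fingers move at their own pace and stop on an object; "newtons" is the grip in N (left out, the last holds). Time passes only in rows, so rows that do not move let the fingers close. It gives the time, the measured TCP pose, the force, the opening and the grip force at its end, in the units of the state.
- ctrl.get_obs(): the state, without advancing time (a new reading comes with each control period).
- ctrl.get_image(name): name is "scene" or "side" or "wrist"; returns (picture, depth): 420x560x3 uint8, blue, green, red; 420x560 float32, mm along the optical axis (not along the pixel's ray), 0 where there is no reading.
- ctrl.get_calibration(name): a dict with "fx", "fy", "cx", "cy" (pixels), "dist" ([k1, k2, p1, p2, k3] as OpenCV has them; the pictures are not rectified), "xyz" and "attitude" of the camera in the world. Camera axes: x right, y down, z forward; pixel columns grow to the right and rows downward; lengths in mm; the calibration is good to about 2 mm. A picture is of the moment at which its call begins: read the wrist's pose just before it. get_calibration takes no time and is no camera call; for the wrist camera it gives the pose at the moment of the call.
- ctrl.close_job(): hands the job in; it is judged then, once.
Trained networks look in the newest picture that a camera, given by its name, has taken for a name from the list of things; names that differ only in an ending like _2 or _b are one class to them, and where a whole thing is asked for, a point or a joint stands for the part that bears it (a point fixed in the world has none). Each returns a list of dicts, best first, with "confidence" (0 to 1); they miss things now and then, are a little off and sometimes report something else, mostly with a low value. They report only what shows in the picture. A call takes as long as a camera call. They do not tell look-alikes from the thing itself.
- ctrl.search_frame(camera, label): "location" ([x, y, z] in mm, in world coordinates, good to about 4 mm: the middle of the surface that is visible of it).
- ctrl.masks_of(camera, label): "pixels" (420x560 bool, what is visible of it).
- ctrl.place_of(camera, label): "location" ([x, y, z] in mm, in world coordinates, good to about 4 mm: a listed point, or the origin of a listed thing).
The state is a dict: "time": time; "qpos": joint angles; "qvel": joint speeds; "joint_torque": joint torques, N m; "tool_pos": TCP position; "tool_rot": TCP orientation; "contact_force": force on the tool from outside, world axes, zero at the start; "ft_torque": the same for the moment, N m; "finger_gap": finger opening in mm; "grip_force": force on a finger pad.
Only numpy, scipy, OpenCV 4.12 (cv2) and the standard library are available. Lean on these libraries where they do the work, as an engineer would, in place of code of your own. Each camera call takes 0.05 s, during which the arm holds its last target. There are 200 camera calls.

## Working session

There is one attempt and no reset: what is moved stays moved. The work goes in short steps, Python scripts to look and compute and a tool call to move; the robot and the scene stay as the last step left them, time stands still between calls to the robot, and variables do not carry over. Pictures are saved under pics/ and viewed, at most 10 in all, crops included, and the job is handed in when it is done.

Besides the shell and the picture viewer there is one more tool, called after ">>>" in YAML: its name, and indented under it one key for each argument. jog_arm: Moves the arm, as the interface text tells. Shifts and turns lie within -1 to 1; 1 stands for 0.02 m of shift or 10 degrees of turn. Its arguments: {"type":"object","properties":{"targets":{"type":"array"},"gripper":{"type":"number"},"newtons":{"type":"number"}},"required":["targets"]}

```bash
ls; mkdir -p pics; python3 - <<'E'
from plant import ctrl
import cv2,numpy as np
o=ctrl.get_obs();print(o['time'],o['tool_pos'],o['tool_rot'],o['finger_gap'],ctrl.tcp_to_tips)
for c in ("scene","side"):
    im,d=ctrl.get_image(c);cv2.imwrite(f"pics/{c}1.png",im);np.save(f"pics/{c}1.npy",d)
    k=ctrl.get_calibration(c);print(c,k)
    for l in ("red_jar","yellow_jar","chamber","holder","holder_grip","pan","tray","analyser","beaker","pan_stack"):
        print(l,[(np.round(r['location']).tolist(),round(r['confidence'],2)) for r in ctrl.place_of(c,l)])
E
```

```text
pics
0.0 [ 6.74576489e+02 -6.13012852e-03  2.47443232e+02] [-2.22067867e+00 -2.22062165e+00  1.94853201e-03] 85.64165047963739 17.0
scene {'fx': 445.3761265124414, 'fy': 445.3761265124414, 'cx': 271.04700877017916, 'cy': 205.89185116632078, 'dist': array([-0.04221765,  0.        ,  0.        ,  0.        ,  0.        ]), 'xyz': array([1261.75763238,  523.38157231, 1267.73642628]), 'attitude': array([-1.42754428, -2.32550638,  0.73806729])}
red_jar [([485.0, -378.0, -2.0], 0.75)]
yellow_jar []
chamber [([517.0, 380.0, 59.0], 0.98)]
holder [([308.0, 648.0, 3.0], 0.76), ([216.0, 280.0, -0.0], 0.74), ([524.0, 373.0, 57.0], 0.69)]
holder_grip [([406.0, 682.0, 26.0], 0.84), ([294.0, 353.0, 30.0], 0.57), ([496.0, 272.0, 83.0], 0.55)]
pan [([518.0, 374.0, 60.0], 0.95)]
tray [([561.0, -31.0, -5.0], 0.84)]
analyser [([513.0, 348.0, 4.0], 0.67)]
beaker [([642.0, -294.0, 4.0], 0.62)]
pan_stack [([746.0, -133.0, 0.0], 0.62)]
side {'fx': 539.2253765131898, 'fy': 539.2253765131898, 'cx': 279.5435654151836, 'cy': 210.45830497907332, 'dist': array([-0.02369787,  0.        ,  0.        ,  0.        ,  0.        ]), 'xyz': array([  357.22529397, -1102.98688974,  1557.98983502]), 'attitude': array([-2.43438654,  0.1182233 , -0.06450979])}
red_jar [([489.0, -379.0, 0.0], 0.77)]
yellow_jar [([496.0, -176.0, -1.0], 0.83)]
chamber [([519.0, 376.0, 60.0], 0.64), ([511.0, 351.0, -1.0], 0.46), ([780.0, 6.0, 3.0], 0.3)]
holder [([218.0, 280.0, -4.0], 0.6), ([516.0, 370.0, 63.0], 0.47), ([635.0, -297.0, -2.0], 0.34)]
holder_grip [([405.0, 680.0, 20.0], 0.61), ([289.0, 348.0, 25.0], 0.51)]
pan [([518.0, 374.0, 59.0], 0.6), ([518.0, 370.0, 64.0], 0.56)]
tray [([560.0, -30.0, 0.0], 0.7)]
analyser [([511.0, 353.0, -3.0], 0.88)]
beaker [([639.0, -295.0, -4.0], 0.66)]
pan_stack [([750.0, -128.0, 0.0], 0.86)]
```

View pics/scene1.png

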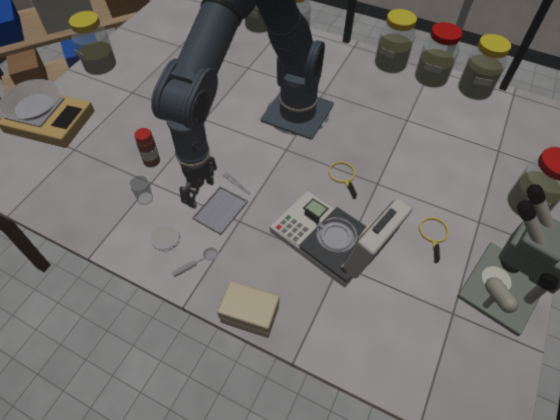

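View pics/side1.png

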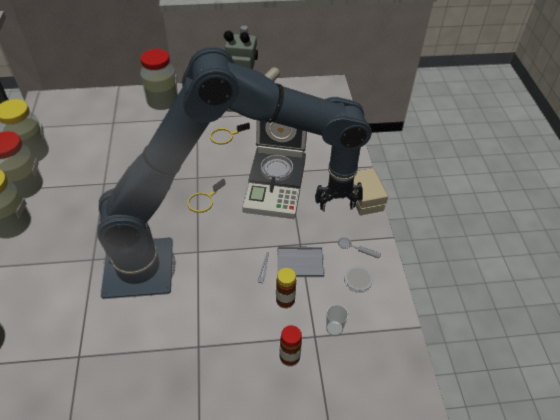

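The red jar is at scene (147,147) and side (290,345). The yellow jar is at side (286,288). The real holder sits in the analyser, at scene (337,237) and side (276,170). The yellow look-alikes are at scene (343,175) and (433,232).

The side grasp needs a wrist flip, so I'll make a few moves and fit a kinematic model from them.

>>> jog_arm:
  targets:
    - [0,0,-1,0,1,0]
    - [0,0,-1,0,1,0]
    - [0,0,-1,0,1,0]
    - [0,0,-1,0,1,0]
    - [0,0,0,0,0,0]
  gripper: 1

```text
time: 1.72
tool_pos: [675.1, -26.6, 322.2]
tool_rot: [-1.826, -1.809, -0.662]
contact_force: [-0.2, -0.4, 0.5]
finger_gap: 85.3
grip_force: 0.0
```

```bash
cat > h.py <<'E'
from plant import ctrl
import numpy as np, json
from scipy.spatial.transform import Rotation as R
def log():
    o=ctrl.get_obs()
    open('log.jsonl','a').write(json.dumps([list(map(float,o[k])) for k in('qpos','tool_pos','tool_rot')])+'\n')
    print(round(o['time'],3),'q',np.round(o['qpos'],3),'p',np.round(o['tool_pos'],1),'z',np.round(R.from_rotvec(o['tool_rot']).as_matrix().T[2],3),'y',np.round(R.from_rotvec(o['tool_rot']).as_matrix().T[1],3),'F',np.round(o['contact_force'],1),'gap',round(o['finger_gap'],1),round(o['grip_force'],1))
    return o
E
python3 -c "from h import *;log()"
```

```text
1.725 q [ 0.408  0.653 -0.23   1.307 -0.551  1.388  0.36 ] p [675.1 -26.6 322.2] z [ 0.004  0.642 -0.766] y [ 1.    -0.009 -0.002] F [-0.2 -0.4  0.5] gap 85.3 0.0
```

>>> jog_arm:
  targets:
    - [0,0,0,0,-1,0]
    - [0,0,0,0,-1,0]
    - [0,0,0,0,-1,0]
    - [0,0,0,0,-1,0]
    - [-1,0,0,0,-1,0]

```text
time: 2.35
tool_pos: [675.6, -37.1, 325.6]
tool_rot: [2.121, 2.131, -0.187]
contact_force: [-0.6, -0.5, -1.8]
finger_gap: 85.8
grip_force: 0.0
```

```bash
python3 -c "from h import *;log()"
```

```text
2.35 q [-0.143  0.532  0.066  1.325  0.151  1.3   -0.122] p [675.6 -37.1 325.6] z [ 0.004 -0.178 -0.984] y [1.    0.005 0.004] F [-0.6 -0.5 -1.8] gap 85.8 0.0
```

>>> jog_arm:
  targets:
    - [-1,0,-1,0,-1,0]
    - [-1,0,-1,0,-1,0.5]
    - [-1,0,-1,0,-1,0.5]
    - [0,0,0,0,0,0]

```text
time: 2.85
tool_pos: [674.6, -71.1, 399.5]
tool_rot: [1.961, 1.659, -0.614]
contact_force: [-0.5, 0.3, -1.4]
finger_gap: 85.4
grip_force: 0.0
```

```bash
python3 -c "from h import *;log()"
```

```text
2.85 q [-0.417  0.583  0.265  1.253  0.52   1.5   -0.435] p [674.6 -71.1 399.5] z [-0.023 -0.63  -0.776] y [ 0.987 -0.137  0.082] F [-0.5  0.3 -1.4] gap 85.4 0.0
```

>>> jog_arm:
  targets:
    - [0,0,-1,1,0,0]
    - [0,0,-1,1,0,0]
    - [0,0,-1,1,0,0]
    - [0,0,0,0,0,0]

```text
time: 3.35
tool_pos: [674.0, -69.2, 428.8]
tool_rot: [2.229, 1.593, -0.909]
contact_force: [0.8, 1.1, -0.2]
finger_gap: 85.5
grip_force: 0.0
```

```bash
python3 -c "from h import *;log()"
```

```text
3.35 q [-0.454  0.859  0.808  0.814  0.067  1.913 -0.091] p [674.  -69.2 428.8] z [-0.339 -0.537 -0.772] y [ 0.918 -0.368 -0.147] F [ 0.8  1.1 -0.2] gap 85.5 0.0
```

```bash
cat > kin.py <<'E'
import numpy as np, json, itertools
from scipy.spatial.transform import Rotation as R
from scipy.optimize import least_squares
LO=np.array([-2.76,-0.34,-1.52,0.19,-1.09,0.17,-2.82]);HI=np.array([2.76,2.15,1.57,2.46,4.23,1.99,2.82])
AX='zyzyzyz'
S=np.array([1,1,1,1,1,1,1]);P=None;RT=np.eye(3)
def rots(q,s=None):
    s=S if s is None else s
    return [R.from_euler(a,k*x).as_matrix() for a,k,x in zip(AX,s,q)]
def fk(q,P,s=None,RT_=None):
    # P: h; (x,z) offsets after joints 2,4 ; etc.
    M=np.eye(3);p=np.array([0,0,P[0]]);
    T=[(0,0,0),(0,0,0),(P[1],0,P[2]),(P[3],0,P[4]),(0,0,0),(P[5],0,P[6]),(0,0,0)]
    for r,t in zip(rots(q,s),T): M=M@r; p=p+M@np.array(t)
    return p,M
E
python3 - <<'E'
from kin import *
D=[json.loads(l) for l in open('log.jsonl')]
D.append([[-0.084,0.576,0.025,1.437,-0.015,1.129,-0.057],[674.8,0,247.9],[-2.2207,-2.2206,0.0019]])
best=[]
for s in itertools.product([1,-1],repeat=7):
    A=[R.from_rotvec(d[2]).as_matrix() for d in D];B=[fk(d[0],np.zeros(7),s)[1] for d in D]
    X=[b.T@a for a,b in zip(A,B)]
    m=R.from_matrix(X).mean(); e=max((m.inv()*R.from_matrix(x)).magnitude() for x in X)
    best.append((e,s,m.as_euler('zyx',degrees=True)))
best.sort(key=lambda t:t[0])
for b in best[:4]:print(b)
s=best[0][1]
f=lambda P:np.concatenate([fk(d[0],P,s)[0]-d[1] for d in D])
r=least_squares(f,[340,0,420,0,420,0,250]);print(np.round(r.x,1),np.round(r.fun,1))
E
```

```text
(0.0011754391427873986, (-1, 1, -1, 1, -1, 1, -1), array([ 8.99961111e+01,  1.63815362e-02, -5.86155115e-05]))
(0.45700535957261296, (1, 1, -1, -1, 1, -1, -1), array([ 73.49679862, -70.27573596,  -7.37367563]))
(0.4727008152697749, (-1, 1, -1, -1, 1, -1, -1), array([ 91.25357914, -50.62372431,  -2.80744217]))
(0.5060525964174476, (1, 1, -1, 1, -1, 1, 1), array([ 84.5581226 , -18.01552924,   0.90300792]))
[ 339.8  -97.   500.1   25.6  425.3 -107.5  351.8] [  9.9  49.9  -0.5   0.1  47.9   2.4  -7.4  33.6 -12.   -0.6   1.1   2.8
  -4.4  45.2   7.3]
```

```bash
cat > kin.py <<'E'
import numpy as np, json, itertools
from scipy.spatial.transform import Rotation as R
from scipy.optimize import least_squares
LO=np.array([-2.76,-0.34,-1.52,0.19,-1.09,0.17,-2.82]);HI=np.array([2.76,2.15,1.57,2.46,4.23,1.99,2.82])
S=np.array([-1,1,-1,1,-1,1,-1]);RT=R.from_euler('z',90,degrees=True).as_matrix()
def fk(q,P):
    """P: h, then 7 rows xyz of offset after each joint"""
    M=np.eye(3);p=np.array([0,0,P[0]]);T=np.array(P[1:]).reshape(7,3)
    for a,s,x,t in zip('zyzyzyz',S,q,T):
        M=M@R.from_euler(a,s*x).as_matrix(); p=p+M@t
    return p,M@RT
def fit():
    D=[json.loads(l) for l in open('log.jsonl')]
    D.append([[-0.084,0.576,0.025,1.437,-0.015,1.129,-0.057],[675.003,0.006,248.289],[-2.2207,-2.2206,0.0019]])
    x0=np.zeros(22);x0[0]=340;x0[[9,15,21]]=[420,420,250]
    # free: h, x,y,z of links 2,4,6(z in 7) ; lateral x/y of 1,3,5
    free=np.array([0,1,2,4,5,6,9-0,7,8,10,11,13,14,16,17,19]);free=np.array([0,1,2,4,5,7,8,10,11,13,14,16,17,9,15,21])
    def full(v):
        P=x0.copy();P[free]=v;return P
    w=np.where(np.isin(free,[0,9,15,21]),0.002,0.01)
    f=lambda v:np.concatenate([fk(d[0],full(v))[0]-d[1] for d in D]+[w*(v-x0[free])])
    r=least_squares(f,x0[free]);n=3*len(D)
    return full(r.x),r.fun[:n],D
E
python3 - <<'E'
from kin import *
P,res,D=fit();print(np.round(P[0],1));print(np.round(P[1:].reshape(7,3),1));print(np.round(res,1))
E
```

```text
266.8
[[ 1.300e+00 -7.400e+00  0.000e+00]
 [-6.000e-01 -7.400e+00  0.000e+00]
 [-3.000e-01 -1.580e+01  5.865e+02]
 [-1.000e-01 -1.580e+01  0.000e+00]
 [ 6.000e-01 -3.000e-01  3.905e+02]
 [-7.000e-01 -3.000e-01  0.000e+00]
 [ 0.000e+00  0.000e+00  3.439e+02]]
[-0.  -0.  -0.  -0.  -0.  -0.   0.  -0.   0.  -0.  -0.   0.   0.   0.1
  0. ]
```

>>> jog_arm:
  targets:
    - [-1,0,0,-1,-1,-0.5]
    - [-1,0,0,-1,-1,-0.5]
    - [-1,0,0,-1,-1,-0.5]
    - [0,0,0,-1,-1,0]
    - [0,0,0,0,0,0]

```text
time: 3.98
tool_pos: [665.3, -105.5, 464.9]
tool_rot: [1.388, 1.598, -0.875]
contact_force: [0.8, 0.3, 0.4]
finger_gap: 85.1
grip_force: 0.0
```

```bash
python3 - <<'E'
from h import *;log()
from kin import *
P,res,D=fit();print(np.round(P[0],1));print(np.round(P[1:].reshape(7,3),1));print(np.round(res,1))
E
```

```text
3.975 q [-0.899  0.705  0.976  1.508  0.628  1.163 -0.194] p [ 665.3 -105.5  464.9] z [ 0.141 -0.898 -0.417] y [0.989 0.149 0.013] F [0.8 0.3 0.4] gap 85.1 0.0
266.7
[[-0.000e+00 -7.500e+00  0.000e+00]
 [-0.000e+00 -7.500e+00  0.000e+00]
 [-2.000e-01 -1.580e+01  5.868e+02]
 [-5.000e-01 -1.580e+01  0.000e+00]
 [ 5.000e-01 -2.000e-01  3.912e+02]
 [-5.000e-01 -2.000e-01  0.000e+00]
 [ 0.000e+00  0.000e+00  3.438e+02]]
[-0.  -0.   0.  -0.  -0.   0.1  0.  -0.  -0.  -0.  -0.   0.  -0.   0.
 -0.   0.   0.1 -0.1]
```

```bash
cat >> kin.py <<'E'
P0=None
def getP():
    global P0
    if P0 is None:P0=fit()[0]
    return P0
def pts(q):
    """elbow, wrist"""
    P=getP();M=np.eye(3);p=np.array([0,0,P[0]]);out=[]
    for i,(a,s,x,t) in enumerate(zip('zyzyzyz',S,q,P[1:].reshape(7,3))):
        M=M@R.from_euler(a,s*x).as_matrix();p=p+M@t
        if i in(2,4):out.append(p)
    return out
def pose(phi,tilt,sgn):
    """tool z heading phi deg, dipping tilt deg; tool y horizontal"""
    p,t=np.radians([phi,tilt]);z=np.array([np.cos(p)*np.cos(t),np.sin(p)*np.cos(t),-np.sin(t)])
    y=sgn*np.array([-np.sin(p),np.cos(p),0]);return np.c_[np.cross(y,z),y,z]
def err(q,p,M):
    a,B=fk(q,getP());return np.r_[(a-p)/300,R.from_matrix(M@B.T).as_rotvec()]
def ik(p,M,q0,reg=1e-3,m=0.04):
    q0=np.clip(q0,LO+m+.01,HI-m-.01)
    r=least_squares(lambda q:np.r_[err(q,p,M),reg*(q-q0)],q0,bounds=(LO+m,HI-m),max_nfev=60)
    return r.x,np.linalg.norm(err(r.x,p,M))
E
cat > s.py <<'E'
from kin import *
from multiprocessing import Pool
J=np.array([487,-378.5,72.])
def job(a):
    phi,tilt,sg=a;rng=np.random.default_rng(1);out=[]
    M=pose(phi,tilt,sg)
    for k in range(8):
        q,e=ik(J,M,rng.uniform(LO,HI))
        if e<0.02:
            el,w=pts(q);out.append((phi,tilt,sg,np.round(q,2).tolist(),np.round(el).tolist(),np.round(w).tolist(),round(e,4)))
    return out
L=[(f,t,s) for f in range(-180,180,20) for t in (0,15) for s in (1,-1)]
for o in Pool().map(job,L):
    seen=set()
    for x in o:
        if x[4][2]>150 and x[5][2]>60 and tuple(np.round(x[3],0)) not in seen:
            seen.add(tuple(np.round(x[3],0)));print(x)
E
time OMP_NUM_THREADS=1 python3 s.py
```

```text
(-160, 0, 1, [0.03, 1.51, 0.63, 0.98, 0.37, 1.95, -0.75], [584.0, -48.0, 311.0], [810.0, -260.0, 72.0], np.float64(0.0))
(-160, 0, -1, [0.03, 1.51, 0.63, 0.98, 0.37, 1.95, 2.39], [584.0, -48.0, 311.0], [810.0, -260.0, 72.0], np.float64(0.0))
(-160, 15, 1, [0.05, 1.35, 0.55, 1.08, 0.3, 1.78, -0.82], [569.0, -58.0, 401.0], [799.0, -265.0, 161.0], np.float64(0.0))
(-160, 15, 1, [0.24, 1.28, 0.05, 1.07, 0.61, 1.94, -1.09], [538.0, -165.0, 436.0], [799.0, -265.0, 161.0], np.float64(0.0))
(-160, 15, -1, [0.25, 1.28, 0.03, 1.07, 0.63, 1.95, 2.04], [536.0, -170.0, 436.0], [799.0, -265.0, 161.0], np.float64(0.0))
(-140, 0, 1, [-0.14, 1.44, 0.62, 1.31, 0.52, 1.58, -0.84], [578.0, 54.0, 354.0], [750.0, -157.0, 72.0], np.float64(0.0))
(-140, 0, 1, [-0.18, 1.47, 0.71, 1.31, 0.45, 1.54, -0.78], [578.0, 75.0, 337.0], [750.0, -157.0, 72.0], np.float64(0.0))
(-140, 0, 1, [-0.08, 1.4, 0.48, 1.31, 0.62, 1.64, -0.92], [577.0, 19.0, 376.0], [750.0, -157.0, 72.0], np.float64(0.0))
(-140, 0, -1, [0.18, 1.32, -0.07, 1.29, 0.95, 1.95, 1.95], [554.0, -131.0, 411.0], [750.0, -157.0, 72.0], np.float64(0.0))
(-1
[... 9272 characters left out ...]
 [427.0, -717.0, 72.0], np.float64(0.0))
(80, 0, -1, [1.09, 1.4, -0.28, 1.03, -0.73, 1.95, 0.9], [241.0, -527.0, 360.0], [427.0, -717.0, 72.0], np.float64(0.0))
(80, 15, 1, [1.04, 1.26, -0.17, 1.13, -0.68, 1.79, -2.18], [255.0, -498.0, 445.0], [429.0, -705.0, 161.0], np.float64(0.0))
(80, 15, 1, [1.19, 1.3, -0.52, 1.12, -0.45, 1.69, -2.37], [186.0, -536.0, 418.0], [429.0, -705.0, 161.0], np.float64(0.0001))
(80, 15, -1, [1.25, 1.33, -0.69, 1.12, -0.33, 1.66, 0.67], [156.0, -552.0, 396.0], [429.0, -705.0, 161.0], np.float64(0.0))
(80, 15, -1, [1.04, 1.26, -0.16, 1.13, -0.68, 1.79, 0.97], [257.0, -497.0, 445.0], [429.0, -705.0, 161.0], np.float64(0.0))
real	0m8.241s
user	0m29.945s
sys	0m0.114s
```

```bash
cat >> h.py <<'E'
import cv2
def cloud(c,d,k=None):
    k=k or ctrl.get_calibration(c)
    v,u=np.nonzero(d>0)
    K=np.array([[k['fx'],0,k['cx']],[0,k['fy'],k['cy']],[0,0,1]])
    n=cv2.undistortPoints(np.c_[u,v].astype(float)[:,None],K,np.array(k['dist']))[:,0]
    z=d[v,u];p=np.c_[n*z[:,None],z]@R.from_rotvec(k['attitude']).as_matrix().T+k['xyz']
    return p,u,v
E
python3 - <<'E'
from h import *
for c in("scene","side"):
    d=np.load(f'pics/{c}1.npy');p,u,v=cloud(c,d)
    t=p[(abs(p[:,2])<8)];print(c,'bench y min by x',[(x,round(t[abs(t[:,0]-x)<20,1].min())) for x in range(0,700,100) if (abs(t[:,0]-x)<20).any()], 'zmed',np.median(t[:,2]))
    m=(p[:,2]>25)&(p[:,1]<-430)&(p[:,1]>-1000)&(p[:,0]>-100)&(p[:,0]<800)&(p[:,2]<400)
    h=np.unique(np.round(p[m][:,:2]/50).astype(int)*50,axis=0,return_counts=True)
    print([(tuple(a.tolist()),int(n)) for a,n in zip(*h) if n>8])
    # jar: lid pts
    m=(np.hypot(p[:,0]-487,p[:,1]+378)<60)&(p[:,2]>20);q=p[m];print('jar',q.max(0),q.min(0)); l=q[q[:,2]>143];print('lid',len(l),l.min(0),l.max(0),l.mean(0))
E
```

```text
scene bench y min by x [(0, -986), (100, -871), (200, -1059), (300, -1050), (400, -757), (500, -738), (600, -951)] zmed 0.14721616284919037
[((50, -900), 24), ((100, -1000), 9), ((100, -950), 71), ((100, -900), 129), ((100, -850), 250), ((150, -1000), 16), ((150, -950), 93), ((150, -900), 322), ((150, -850), 391), ((200, -950), 216), ((200, -900), 382), ((400, -1000), 20), ((400, -950), 103), ((400, -900), 93), ((400, -850), 84), ((400, -800), 87), ((400, -750), 112), ((450, -1000), 107), ((450, -950), 149), ((450, -900), 111), ((450, -850), 175), ((450, -800), 91), ((450, -750), 150), ((500, -1000), 79), ((500, -950), 102), ((500, -900), 104), ((500, -850), 130), ((500, -800), 113), ((500, -750), 154), ((500, -700), 10), ((550, -1000), 80), ((550, -950), 109), ((550, -900), 99), ((550, -850), 148), ((550, -800), 138), ((550, -750), 130), ((550, -700), 77), ((600, -1000), 76), ((600, -950), 198), ((600, -900), 189), ((600, -850), 173), ((600, -800), 113), ((600, -750), 89), ((600, -700), 34), ((650, -1000), 29), ((650, -950), 38)]
jar [ 524.74035671 -341.91849817  155.43068362] [ 460.55340439 -408.61868646   21.31195396]
lid 172 [ 461.98392908 -408.61868646  143.55927769] [ 520.68494899 -345.5792365   155.43068362] [ 490.91532582 -375.68746692  149.24499025]
side bench y min by x [(0, -528), (100, -538), (200, -547), (300, -555), (400, -565), (500, -576), (600, -586)] zmed 1.0591323985980807
[]
jar [ 517.83888976 -350.61634612  160.62929776] [ 454.47797429 -414.04729461   20.02578554]
lid 304 [ 457.02090312 -410.08148521  143.18842943] [ 514.5309306  -350.61634612  160.62929776] [ 485.62269945 -381.3939603   150.42065601]
```

```bash
cat >> kin.py <<'E'
from scipy.spatial.transform import Slerp
def track(q,waypts,n=12,rest=None,k=0.0):
    """follow poses by min-norm steps, optional pull to rest"""
    q=np.array(q,float);hist=[q]
    for p1,M1 in waypts:
        p0,M0=fk(q,getP());sl=Slerp([0,1],R.from_matrix([M0,M1]))
        for i in range(1,n+1):
            t=i/n;p=p0+(p1-p0)*t;M=sl(t).as_matrix()
            g=q if rest is None else q+k*(rest-q)
            q,e=ik(p,M,g,reg=1e-3,m=0.0);hist.append(q)
    return q,hist,e
E
python3 - <<'E'
from kin import *
D=[json.loads(l) for l in open('log.jsonl')]
seq=[[-0.084,0.576,0.025,1.437,-0.015,1.129,-0.057]]+[d[0] for d in D]
rest=np.array(seq[0]);mid=(LO+HI)/2
for a,b in zip(seq,seq[1:]):
    t=fk(np.array(b),getP());print('real',np.round(b,2))
    for nm,r,k in(('min',None,0),('rest',rest,.1),('mid',mid,.05)):print('  ',nm,np.round(track(a,[t],8,r,k)[0],2))
E
```

```text
real [ 0.41  0.65 -0.23  1.31 -0.55  1.39  0.36]
   min [ 0.41  0.65 -0.23  1.31 -0.55  1.39  0.36]
   rest [ 0.41  0.65 -0.23  1.31 -0.55  1.39  0.36]
   mid [ 0.5   0.67 -0.41  1.3  -0.45  1.35  0.28]
real [-0.14  0.53  0.07  1.32  0.15  1.3  -0.12]
   min [-0.14  0.53  0.06  1.32  0.15  1.3  -0.12]
   rest [-0.15  0.53  0.08  1.32  0.15  1.3  -0.12]
   mid [-0.05  0.53 -0.1   1.32  0.23  1.32 -0.19]
real [-0.42  0.58  0.26  1.25  0.52  1.5  -0.43]
   min [-0.42  0.58  0.26  1.25  0.52  1.5  -0.43]
   rest [-0.43  0.59  0.29  1.25  0.51  1.49 -0.42]
   mid [-0.34  0.57  0.12  1.25  0.59  1.54 -0.49]
real [-0.45  0.86  0.81  0.81  0.07  1.91 -0.09]
   min [-0.3   0.78  0.28  0.8   0.38  1.98 -0.3 ]
   rest [-0.32  0.79  0.35  0.81  0.34  1.97 -0.28]
   mid [-0.28  0.77  0.22  0.8   0.41  1.99 -0.32]
real [-0.9   0.7   0.98  1.51  0.63  1.16 -0.19]
   min [-0.9   0.7   0.97  1.51  0.64  1.17 -0.2 ]
   rest [-0.77  0.61  0.67  1.5   0.81  1.3  -0.34]
   mid [-0.74  0.59  0.61  1.5   0.85  1.33 -0.36]
```

```bash
cat > plan.py <<'E'
from h import *
from kin import *
np.set_printoptions(suppress=True)
def rows(p0,M0,p1,M1,n):
    rv=R.from_matrix(M0.T@M1).as_rotvec()/n;out=[];p=p0;M=M0
    for i in range(n):
        out.append(np.round(np.r_[M.T@((p1-p0)/n)/20,np.degrees(rv)/10],2))
        M=M@R.from_rotvec(rv).as_matrix()
    return out
def sim(q,rs):
    """row by row with min-norm joints; returns q list"""
    q=np.array(q,float);p,M=fk(q,getP());H=[]
    for r in rs:
        p=p+M@(np.array(r[:3])*20);M=M@R.from_rotvec(np.radians(np.array(r[3:])*10)).as_matrix()
        q2,e=ik(p,M,q,m=0.0);H.append((q2,e,np.abs(q2-q)*8));q=q2
    return H
VM=np.array([2.22,2.22,3.01,3.01,3.14,3.14,3.14])*.7
def plan(q,way,show=True,rowmm=17,rowdeg=8.5):
    q=np.array(q,float);p,M=fk(q,getP())
    for p1,M1 in way:
        p1=np.array(p1,float);ang=np.degrees(R.from_matrix(M.T@M1).magnitude())
        n=max(1,int(np.ceil(max(np.linalg.norm(p1-p)/rowmm,ang/rowdeg))))
        rs=rows(p,M,p1,M1,n);H=sim(q,rs);q=H[-1][0]
        if show:print(f'n={n}',str([[float(x) for x in r] for r in rs]).replace('-0.0,','0,').replace('.0,',',').replace('.0]',']'))
        mn=np.min([np.minimum(h[0]-LO,HI-h[0]) for h in H],0)
        print(' q',np.round(q,2),'margin',np.round(mn,2),'vmax/70%',round(max((h[2]/VM).max() for h in H),2),'err',round(max(h[1] for h in H),4),'el/wr',[np.round(x).tolist() for x in pts(q)])
        p,M=fk(q,getP())
    return q
E
python3 - <<'E'
from plan import *
q=ctrl.get_obs()['qpos'];J=np.array([488,-378.5,0])
for phi in(45,55,65):
    print(phi);G=pose(phi,12,-1);d=G[:,2];g=J+[0,0,70]+4*d
    A=pose(phi,60,-1)
    up=np.array([0,0,1])
    qg=plan(q,[((560,-230,450),A),(g-120*d+150*up,G),(g-120*d,G),(g,G)],False)
    # lift and roll
    f=g+200*up;Rz=lambda a:G@R.from_euler('z',a,degrees=True).as_matrix()
    F=pose(phi,-12,1)
    plan(qg,[(f,G),(f,Rz(90)),(f,Rz(180)),(f,pose(phi,0,1))],False)
E
```

```text
45
 q [ 0.12  0.36  0.71  1.48 -0.76  1.44  0.14] margin [1.91 0.69 0.62 0.98 0.33 0.55 2.64] vmax/70% 0.52 err 0.0 el/wr [[195.0, -51.0, 819.0], [438.0, -350.0, 748.0]]
 q [ 1.24  0.92  0.05  1.55 -1.09  1.72  0.99] margin [1.52 0.71 0.87 0.77 0.   0.27 1.83] vmax/70% 0.44 err 0.0 el/wr [[123.0, -452.0, 621.0], [166.0, -693.0, 315.0]]
 q [ 1.24  1.14  0.04  1.51 -1.07  1.63  1.15] margin [1.52 1.01 1.52 0.91 0.   0.28 1.67] vmax/70% 0.13 err 0.0 el/wr [[142.0, -515.0, 511.0], [171.0, -697.0, 166.0]]
 q [ 1.22  1.15 -0.19  1.65 -1.09  1.35  1.18] margin [1.53 1.   1.33 0.81 0.   0.38 1.64] vmax/70% 0.15 err 0.0 el/wr [[154.0, -514.0, 505.0], [254.0, -615.0, 140.0]]
 q [ 1.25  0.85 -0.24  1.68 -1.09  1.45  0.92] margin [1.51 1.03 1.28 0.77 0.   0.54 1.66] vmax/70% 0.14 err 0.0 el/wr [[110.0, -429.0, 653.0], [254.0, -614.0, 339.0]]
 q [ 1.25  0.85 -0.24  1.68 -1.09  1.45 -0.66] margin [1.51 1.19 1.28 0.78 0.   0.54 2.04] vmax/70% 0.52 err 0.0 el/wr [[110.0, -429.0, 653.0], [255.0, -615.0, 341.0]]
 q [ 1.25  0.85 -0.24  1.68 -1.09  1.45 -2.23] margin [1.51 1.19 1.28 0.78 0.   0.54 0.59]
[... 2236 characters left out ...]
.0], [346.0, -679.0, 142.0]]
 q [ 1.05  0.94 -0.02  1.38 -0.98  1.82  0.89] margin [1.71 0.96 1.5  1.07 0.11 0.17 1.73] vmax/70% 0.13 err 0.0 el/wr [[209.0, -427.0, 611.0], [346.0, -677.0, 343.0]]
 q [ 0.92  0.96  0.24  1.39 -1.09  1.95 -0.58] margin [1.72 1.19 1.33 1.07 0.   0.04 2.06] vmax/70% 0.52 err 0.0 el/wr [[267.0, -399.0, 606.0], [346.0, -677.0, 343.0]]
 q [ 0.92  0.96  0.24  1.39 -1.09  1.95 -2.16] margin [1.84 1.19 1.33 1.07 0.   0.04 0.66] vmax/70% 0.52 err 0.0 el/wr [[267.0, -399.0, 606.0], [346.0, -677.0, 343.0]]
 q [ 1.04  1.04  0.    1.37 -1.09  1.96 -2.2 ] margin [1.72 1.11 1.45 1.08 0.   0.03 0.62] vmax/70% 0.46 err 0.0 el/wr [[228.0, -454.0, 562.0], [345.0, -687.0, 270.0]]
```

```bash
cat > s2.py <<'E'
import io,contextlib
from plan import *
from multiprocessing import Pool
J=np.array([488,-378.5,0]);up=np.array([0,0,1.])
Q=np.array(json.loads(open('log.jsonl').readlines()[-1])[0])
def mg(q,way):
    q=np.array(q);p,M=fk(q,getP());mm=9
    for p1,M1 in way:
        ang=np.degrees(R.from_matrix(M.T@M1).magnitude());n=int(np.ceil(max(np.linalg.norm(p1-p)/40,ang/17,1)))
        H=sim(q,rows(p,M,np.array(p1),M1,n));q=H[-1][0];p,M=fk(q,getP())
        if max(h[1] for h in H)>.03:return -1,q
        mm=min(mm,min(np.minimum(h[0]-LO,HI-h[0]).min() for h in H))
    return mm,q
def way(v):
    a=((v[0],v[1],v[2]),pose(v[3],v[4],-1));b=((v[5],v[6],v[7]),pose(v[8],v[9],-1))
    G=pose(v[10],12,-1);d=G[:,2];g=J+[0,0,70]+4*d
    return [a,b,(g-80*d+170*up,G),(g-80*d,G),(g,G)],[(g+190*up,G),(g+190*up,G@R.from_euler('z',90,degrees=True).as_matrix()),(g+190*up,G@R.from_euler('z',180,degrees=True).as_matrix()),(g+190*up,pose(v[10],-5,1))]
def job(s):
    r=np.random.default_rng(s)
    v=np.r_[r.uniform([450,-300,330,0,20],[700,50,500,180,90]),r.uniform([380,-400,330,20,10],[600,-200,500,120,80]),r.uniform(42,72)]
    w1,w2=way(v)
    try:
        m1,q=mg(Q,w1)
        if m1<.05:return m1,v,0,0
        m2,_=mg(q,w2);return min(m1,m2),v,q,m1
    except Exception as e:return -2,v,str(e),0
if __name__=='__main__':
    o=sorted(Pool().map(job,range(200)),key=lambda t:-t[0])
    for x in o[:5]:print(round(x[0],3),np.round(x[1]),np.round(x[2],2),x[3])
E
time OMP_NUM_THREADS=1 timeout 400 python3 s2.py
```

```text
0.004 [ 664.  -79.  350.   63.   37.  397. -305.  482.   64.   53.   58.] 0 0
0.0 [ 689.  -31.  351.  149.   79.  457. -298.  432.   54.   54.   64.] 0 0
0.0 [ 694. -121.  391.  104.   62.  432. -235.  478.   77.   52.   65.] 0 0
0.0 [ 597.  -11.  350.   68.   33.  415. -399.  495.   30.   75.   55.] 0 0
0.0 [ 542. -230.  345.  118.   52.  597. -230.  472.   25.   49.   60.] 0 0
real	0m35.672s
user	2m17.959s
sys	0m0.112s
```

```bash
sed -i 's/q2,e=ik(p,M,q,m=0.0)/q2,e=ik(p,M,q,m=0.06)/' plan.py
python3 - <<'E'
s=open('s2.py').read()
s=s.replace("""        m1,q=mg(Q,w1)
        if m1<.05:return m1,v,0,0
        m2,_=mg(q,w2)""","""        m0,q=mg(Q,w1[:3])
        if m0<0:return m0,v,0,0
        m1,q=mg(q,w1[3:])
        m2,_=mg(q,w2)""").replace("uniform([380,-400,330,20,10],[600,-200,500,120,80])","uniform([380,-450,330,0,0],[600,-200,500,80,60])").replace('range(200)','range(300)')
open('s2.py','w').write(s)
E
time OMP_NUM_THREADS=1 timeout 400 python3 s2.py
```

```text
0.139 [ 632.  -43.  423.   88.   57.  531. -427.  493.   73.   14.   66.] [ 1.48  1.43 -1.02  1.31 -0.18  1.37  0.46] 0.3849809663881898
0.12 [ 471. -217.  466.  105.   27.  475. -330.  357.   59.    7.   54.] [ 1.64  1.5  -1.2   1.5  -0.06  1.07  0.3 ] 0.2480532145695864
0.113 [ 615.  -88.  332.   17.   87.  523. -383.  438.   10.   17.   65.] [ 1.48  1.41 -0.98  1.33 -0.23  1.33  0.49] 0.4150696672788339
0.093 [ 569.  -33.  408.  127.   34.  425. -254.  452.   55.    6.   69.] [ 1.44  1.42 -0.99  1.27 -0.19  1.43  0.47] 0.31766868546663884
0.087 [ 577. -212.  450.   24.   25.  500. -329.  412.   47.   47.   69.] [ 1.43  1.4  -0.94  1.28 -0.24  1.42  0.51] 0.322124299182712
real	1m14.857s
user	4m35.200s
sys	0m0.133s
```

```bash
python3 - <<'E'
from plan import *
q=ctrl.get_obs()['qpos']
J=np.array([488,-378.5,0]);up=np.array([0,0,1.])
phi=60;G=pose(phi,12,-1);d=G[:,2];g=J+[0,0,70]+4*d
q1=plan(q,[((615,-90,400),pose(30,85,-1)),((520,-385,440),pose(15,17,-1)),(g-80*d+170*up,G)])
q2=plan(q1,[(g-80*d,G),(g,G),(g+190*up,G),(g+190*up,G@R.from_euler('z',90,degrees=True).as_matrix()),(g+190*up,G@R.from_euler('z',180,degrees=True).as_matrix()),(g+190*up,pose(phi,-5,1))],False)
E
```

```text
n=12 [[0.28, -0.2, 0.03, 0.31, 0.51, 0.52], [0.26, -0.22, 0.06, 0.31, 0.51, 0.52], [0.23, -0.24, 0.1, 0.31, 0.51, 0.52], [0.2, -0.26, 0.13, 0.31, 0.51, 0.52], [0.16, -0.26, 0.16, 0.31, 0.51, 0.52], [0.12, -0.27, 0.18, 0.31, 0.51, 0.52], [0.08, -0.27, 0.21, 0.31, 0.51, 0.52], [0.04, -0.26, 0.23, 0.31, 0.51, 0.52], [-0.01, -0.25, 0.24, 0.31, 0.51, 0.52], [-0.05, -0.23, 0.25, 0.31, 0.51, 0.52], [-0.09, -0.21, 0.26, 0.31, 0.51, 0.52], [-0.13, -0.19, 0.26, 0.31, 0.51, 0.52]]
 q [-0.4   0.47  0.86  1.4  -0.44  1.38 -0.58] margin [1.9  0.81 0.61 1.02 0.65 0.52 2.24] vmax/70% 0.35 err 0.0 el/wr [[246.0, 77.0, 794.0], [588.0, -107.0, 743.0]]
n=19 [[-0.59, 0.55, -0.16, -0.05, 0.35, 0.06], [-0.57, 0.56, -0.19, -0.05, 0.35, 0.06], [-0.56, 0.56, -0.22, -0.05, 0.35, 0.06], [-0.53, 0.57, -0.25, -0.05, 0.35, 0.06], [-0.51, 0.58, -0.28, -0.05, 0.35, 0.06], [-0.49, 0.59, -0.3, -0.05, 0.35, 0.06], [-0.46, 0.6, -0.33, -0.05, 0.35, 0.06], [-0.43, 0.61, -0.35, -0.05, 0.35, 0.06], [-0.4, 0.61, -0.37, -0.05, 0.35, 0.06], [-0.37, 0.62, -0.39, -0.05, 0.35, 0.06], [-0.34, 0.63, -0.4, -0.05, 0.35, 0.06], [-0.31
[... 1498 characters left out ...]
75.0], [321.0, -666.0, 141.0]]
 q [ 1.53  1.12 -1.    1.44 -0.46  1.33  0.41] margin [1.23 0.81 0.52 1.01 0.63 0.66 2.26] vmax/70% 0.11 err 0.0 el/wr [[-2.0, -535.0, 510.0], [321.0, -665.0, 330.0]]
 q [ 1.35  0.99 -0.57  1.45 -0.75  1.49 -0.89] margin [1.24 1.04 0.57 1.01 0.34 0.5  1.93] vmax/70% 0.45 err 0.0 el/wr [[80.0, -488.0, 584.0], [321.0, -665.0, 331.0]]
 q [ 1.16  0.93 -0.2   1.46 -0.94  1.66 -2.29] margin [1.43 1.17 0.99 1.   0.15 0.33 0.53] vmax/70% 0.47 err 0.0 el/wr [[159.0, -447.0, 613.0], [321.0, -665.0, 331.0]]
 q [ 1.22  1.08 -0.3   1.44 -1.03  1.77 -2.25] margin [1.54 1.07 1.22 1.01 0.06 0.22 0.54] vmax/70% 0.26 err 0.0 el/wr [[150.0, -500.0, 537.0], [319.0, -672.0, 229.0]]
```

>>> jog_arm:
  targets:
    - [0.35,-0.2,0,0.37,0.61,0.62]
    - [0.3,-0.3,0.1,0.37,0.61,0.62]
    - [0.25,-0.3,0.1,0.37,0.61,0.62]
    - [0.2,-0.3,0.2,0.37,0.61,0.62]
    - [0.15,-0.3,0.2,0.37,0.61,0.62]

```text
time: 4.6
tool_pos: [644.1, -100.3, 439.4]
tool_rot: [2.298, 1.342, -0.448]
contact_force: [-0.2, 0.1, -0.9]
finger_gap: 85.3
grip_force: 0.0
```

>>> jog_arm:
  targets:
    - [0.1,-0.3,0.25,0.37,0.61,0.62]
    - [0.05,-0.3,0.25,0.37,0.61,0.62]
    - [0,-0.3,0.3,0.37,0.61,0.62]
    - [-0.1,-0.25,0.3,0.37,0.61,0.62]
    - [-0.15,-0.2,0.3,0.37,0.61,0.62]

```text
time: 5.22
tool_pos: [620.4, -93.2, 408.9]
tool_rot: [-3.01, -0.804, -0.153]
contact_force: [-0.5, -0.1, 0.5]
finger_gap: 85.8
grip_force: 0.0
```

```bash
cat > leg.py <<'E'
from plan import *
log();q=ctrl.get_obs()['qpos']
J=np.array([488,-378.5,0]);up=np.array([0,0,1.])
phi=60;G=pose(phi,12,-1);d=G[:,2];g=J+[0,0,70]+4*d
E
python3 - <<'E'
from leg import *
q1=plan(q,[((520,-385,440),pose(15,17,-1))],rowmm=18.9)
q1=plan(q1,[(g-80*d+170*up,G),(g,G)],False)
E
```

```text
5.225 q [-0.392  0.472  0.858  1.382 -0.437  1.386 -0.582] p [620.4 -93.2 408.9] z [ 0.089  0.047 -0.995] y [ 0.498 -0.867  0.004] F [-0.5 -0.1  0.5] gap 85.8 0.0
n=17 [[-0.67, 0.6, -0.16, -0.06, 0.39, 0.07], [-0.65, 0.61, -0.2, -0.06, 0.39, 0.07], [-0.63, 0.62, -0.23, -0.06, 0.39, 0.07], [-0.6, 0.63, -0.27, -0.06, 0.39, 0.07], [-0.58, 0.64, -0.3, -0.06, 0.39, 0.07], [-0.55, 0.65, -0.34, -0.06, 0.39, 0.07], [-0.51, 0.66, -0.37, -0.06, 0.39, 0.07], [-0.48, 0.67, -0.39, -0.06, 0.39, 0.07], [-0.44, 0.68, -0.42, -0.06, 0.39, 0.07], [-0.4, 0.69, -0.44, -0.06, 0.39, 0.07], [-0.36, 0.7, -0.46, -0.06, 0.39, 0.07], [-0.32, 0.71, -0.48, -0.06, 0.39, 0.07], [-0.28, 0.72, -0.49, -0.06, 0.39, 0.07], [-0.24, 0.72, -0.5, -0.06, 0.39, 0.07], [-0.19, 0.73, -0.51, -0.06, 0.39, 0.07], [-0.15, 0.74, -0.51, -0.06, 0.39, 0.07], [-0.11, 0.75, -0.51, -0.06, 0.39, 0.07]]
 q [ 1.85  0.65 -1.25  1.9  -1.03  0.57  0.38] margin [0.91 0.56 0.27 0.56 0.06 0.4  2.28] vmax/70% 2.2 err 0.0 el/wr [[-120.0, -345.0, 726.0], [204.0, -469.0, 545.0]]
 q [ 1.56  1.16 -0.97  1.27 -0.41  1.52  0.38] margin [0.93 0.99 0.31 0.59 0.13 0.47 2.44] vmax/70% 0.28 err 0.0 el/wr [[-17.0, -544.0, 488.0], [285.0, -735.0, 328.0]]
 q [ 1.49  1.37 -0.91  1.41 -0.32  1.25  0.55] margin [1.21 0.78 0.56 1.05 0.69 0.5  2.27] vmax/70% 0.1 err 0.0 el/wr [[20.0, -578.0, 371.0], [324.0, -667.0, 140.0]]
```

>>> jog_arm:
  targets:
    - [-0.67,0.6,-0.16,-0.06,0.39,0.07]
    - [-0.65,0.61,-0.2,-0.06,0.39,0.07]
    - [-0.63,0.62,-0.23,-0.06,0.39,0.07]
    - [-0.6,0.63,-0.27,-0.06,0.39,0.07]
    - [-0.58,0.64,-0.3,-0.06,0.39,0.07]

```text
time: 5.85
tool_pos: [590.8, -179.5, 419.6]
tool_rot: [-2.93, -0.69, -0.673]
contact_force: [1.1, -0.5, -0.4]
finger_gap: 85.4
grip_force: 0.0
```

>>> jog_arm:
  targets:
    - [-0.55,0.65,-0.34,-0.06,0.39,0.07]
    - [-0.5,0.66,-0.37,-0.06,0.39,0.07]
    - [-0.48,0.67,-0.39,-0.06,0.39,0.07]
    - [-0.44,0.68,-0.42,-0.06,0.39,0.07]
    - [-0.4,0.7,-0.44,-0.06,0.39,0.07]

```text
time: 6.48
tool_pos: [561.8, -265.5, 430.9]
tool_rot: [-2.763, -0.554, -1.163]
contact_force: [-0.1, 0.7, -0.2]
finger_gap: 85.3
grip_force: 0.0
```

```bash
python3 - <<'E'
from leg import *
q1=plan(q,[((520,-385,440),pose(15,17,-1))],rowmm=15)
q1=plan(q1,[(g-80*d+170*up,G),(g,G)],False)
E
```

```text
6.475 q [ 0.152  0.254  0.72   1.825 -1.076  1.047  0.196] p [ 561.8 -265.5  430.9] z [ 0.673  0.223 -0.705] y [ 0.364 -0.93   0.054] F [-0.1  0.7 -0.2] gap 85.3 0.0
n=9 [[-0.31, 0.54, -0.34, -0.04, 0.31, 0.07], [-0.28, 0.54, -0.35, -0.04, 0.31, 0.07], [-0.26, 0.55, -0.36, -0.04, 0.31, 0.07], [-0.23, 0.55, -0.37, -0.04, 0.31, 0.07], [-0.2, 0.56, -0.38, -0.04, 0.31, 0.07], [-0.18, 0.56, -0.38, -0.04, 0.31, 0.07], [-0.15, 0.57, -0.39, -0.04, 0.31, 0.07], [-0.12, 0.57, -0.39, -0.04, 0.31, 0.07], [-0.1, 0.58, -0.39, -0.04, 0.31, 0.07]]
 q [ 1.85  0.66 -1.26  1.9  -1.03  0.56  0.38] margin [0.91 0.56 0.26 0.56 0.06 0.39 2.44] vmax/70% 2.43 err 0.0 el/wr [[-124.0, -353.0, 720.0], [203.0, -472.0, 539.0]]
 q [ 1.57  1.16 -0.98  1.29 -0.41  1.49  0.38] margin [0.93 0.99 0.3  0.59 0.13 0.46 2.44] vmax/70% 0.27 err 0.0 el/wr [[-22.0, -542.0, 492.0], [280.0, -732.0, 331.0]]
 q [ 1.5   1.37 -0.92  1.42 -0.32  1.23  0.55] margin [1.2  0.78 0.55 1.04 0.69 0.52 2.27] vmax/70% 0.1 err 0.0 el/wr [[15.0, -578.0, 374.0], [319.0, -665.0, 144.0]]
```

>>> jog_arm:
  targets:
    - [-0.2,0.27,-0.17,-0.02,0.16,0.03]
    - [-0.15,0.27,-0.17,-0.02,0.16,0.03]
    - [-0.14,0.27,-0.18,-0.02,0.16,0.03]
    - [-0.14,0.27,-0.18,-0.02,0.16,0.03]
    - [-0.13,0.27,-0.18,-0.02,0.16,0.03]

```text
time: 7.1
tool_pos: [549.4, -298.5, 433.3]
tool_rot: [-2.67, -0.494, -1.347]
contact_force: [0.8, -0.1, -1.2]
finger_gap: 85.2
grip_force: 0.0
```

```bash
python3 - <<'E'
from leg import *
q1=plan(q,[((520,-385,440),pose(15,17,-1))],rowmm=10)
q1=plan(q1,[(g-80*d+170*up,G),(g,G)],False)
E
```

```text
7.1 q [ 0.968  0.24  -0.178  1.859 -1.083  0.892  0.259] p [ 549.4 -298.5  433.3] z [ 0.762  0.241 -0.6  ] y [ 0.335 -0.941  0.048] F [ 0.8 -0.1 -1.2] gap 85.2 0.0
n=10 [[-0.16, 0.36, -0.24, -0.03, 0.2, 0.05], [-0.15, 0.36, -0.24, -0.03, 0.2, 0.05], [-0.13, 0.36, -0.24, -0.03, 0.2, 0.05], [-0.12, 0.37, -0.25, -0.03, 0.2, 0.05], [-0.11, 0.37, -0.25, -0.03, 0.2, 0.05], [-0.1, 0.37, -0.25, -0.03, 0.2, 0.05], [-0.09, 0.37, -0.25, -0.03, 0.2, 0.05], [-0.08, 0.37, -0.25, -0.03, 0.2, 0.05], [-0.07, 0.38, -0.25, -0.03, 0.2, 0.05], [-0.05, 0.38, -0.25, -0.03, 0.2, 0.05]]
 q [ 1.86  0.67 -1.27  1.91 -1.03  0.55  0.38] margin [0.9  0.62 0.25 0.55 0.06 0.38 2.44] vmax/70% 1.65 err 0.0 el/wr [[-127.0, -353.0, 718.0], [202.0, -469.0, 540.0]]
 q [ 1.56  1.16 -0.98  1.27 -0.4   1.51  0.37] margin [0.92 0.99 0.29 0.58 0.13 0.45 2.45] vmax/70% 0.28 err 0.0 el/wr [[-19.0, -544.0, 488.0], [285.0, -735.0, 331.0]]
 q [ 1.5   1.37 -0.92  1.41 -0.31  1.25  0.54] margin [1.2  0.78 0.54 1.05 0.7  0.5  2.28] vmax/70% 0.1 err 0.0 el/wr [[18.0, -578.0, 372.0], [323.0, -667.0, 144.0]]
```

```bash
python3 - <<'E'
from leg import *
for w in ([],[((535,-335,436),pose(15,29,-1))]):
    q1=plan(q,w+[(g-80*d+170*up,G),(g-80*d,G)])
    plan(q1,[(g,G),(g+190*up,G),(g+190*up,G@R.from_euler('z',90,degrees=True).as_matrix()),(g+190*up,G@R.from_euler('z',180,degrees=True).as_matrix()),(g+190*up,pose(phi,0,1))],False)
E
```

```text
7.1 q [ 0.968  0.24  -0.178  1.859 -1.083  0.892  0.259] p [ 549.4 -298.5  433.3] z [ 0.762  0.241 -0.6  ] y [ 0.335 -0.941  0.048] F [ 0.8 -0.1 -1.2] gap 85.2 0.0
n=15 [[-0.77, 0.31, -0.01, 0.25, 0.17, -0.1], [-0.77, 0.3, -0.05, 0.25, 0.17, -0.1], [-0.78, 0.28, -0.08, 0.25, 0.17, -0.1], [-0.78, 0.27, -0.12, 0.25, 0.17, -0.1], [-0.78, 0.25, -0.15, 0.25, 0.17, -0.1], [-0.78, 0.23, -0.18, 0.25, 0.17, -0.1], [-0.77, 0.21, -0.22, 0.25, 0.17, -0.1], [-0.77, 0.18, -0.25, 0.25, 0.17, -0.1], [-0.77, 0.16, -0.28, 0.25, 0.17, -0.1], [-0.76, 0.13, -0.31, 0.25, 0.17, -0.1], [-0.75, 0.1, -0.33, 0.25, 0.17, -0.1], [-0.75, 0.08, -0.36, 0.25, 0.17, -0.1], [-0.74, 0.05, -0.38, 0.25, 0.17, -0.1], [-0.72, 0.02, -0.41, 0.25, 0.17, -0.1], [-0.71, -0.01, -0.43, 0.25, 0.17, -0.1]]
 q [ 1.39  1.04 -0.53  1.29 -0.71  1.63  0.66] margin [1.36 0.64 0.99 0.61 0.06 0.36 2.16] vmax/70% 1.3 err 0.0 el/wr [[61.0, -507.0, 557.0], [281.0, -733.0, 325.0]]
n=10 [[-0.83, -0.02, 0.17, 0.01, 0, 0.01], [-0.83, -0.02, 0.17, 0.01, 0, 0.01], [-0.83, -0.02, 0.17, 0.01, 0, 0.01], [-0.83, -0.02, 0.17, 0.01, 0, 0.01], [-0.83, -0.
[... 2872 characters left out ...]
4.0], [322.0, -667.0, 140.0]]
 q [ 1.49  1.09 -0.9   1.43 -0.53  1.37  0.48] margin [1.27 0.84 0.62 1.02 0.56 0.62 2.19] vmax/70% 0.11 err 0.0 el/wr [[17.0, -525.0, 529.0], [322.0, -667.0, 329.0]]
 q [ 1.31  0.97 -0.48  1.44 -0.8   1.53 -0.85] margin [1.29 1.08 0.66 1.02 0.29 0.46 1.97] vmax/70% 0.46 err 0.0 el/wr [[100.0, -479.0, 592.0], [322.0, -667.0, 330.0]]
 q [ 1.12  0.93 -0.12  1.45 -0.98  1.7  -2.27] margin [1.47 1.18 1.07 1.01 0.11 0.29 0.55] vmax/70% 0.48 err 0.0 el/wr [[177.0, -440.0, 614.0], [322.0, -667.0, 330.0]]
 q [ 1.18  1.04 -0.22  1.45 -1.03  1.77 -2.24] margin [1.58 1.11 1.3  1.01 0.06 0.22 0.57] vmax/70% 0.26 err 0.0 el/wr [[165.0, -480.0, 563.0], [318.0, -673.0, 259.0]]
```

>>> jog_arm:
  targets:
    - [-0.12,0.25,-0.18,-0.04,0.13,0.08]
    - [-0.12,0.25,-0.18,-0.04,0.13,0.08]
    - [-0.1,0.25,-0.18,-0.04,0.13,0.08]
    - [-0.1,0.25,-0.18,-0.04,0.13,0.08]
    - [-0.1,0.26,-0.18,-0.04,0.13,0.08]

```text
time: 7.72
tool_pos: [537.0, -329.4, 435.6]
tool_rot: [-2.596, -0.364, -1.49]
contact_force: [0.1, -0.6, 0.0]
finger_gap: 85.4
grip_force: 0.0
```

```bash
sed -i 's/pose(phi,12,-1)/pose(phi,8,-1)/' leg.py; python3 - <<'E'
from leg import *
q1=plan(q,[(g-85*d+170*up,G)],rowmm=19.5)
q1=plan(q1,[(g-85*d,G),(g,G),(g+190*up,G)],False)
for f in (g+190*up,g+250*up,g+[-40,0,250],g+[0,60,250]):
  print(f);plan(q1,[(f,G@R.from_euler('z',90,degrees=True).as_matrix()),(f,G@R.from_euler('z',180,degrees=True).as_matrix()),(f,pose(phi,-6,1))],False)
E
```

```text
7.725 q [ 1.509  0.338 -0.785  1.892 -1.08   0.743  0.268] p [ 537.  -329.4  435.6] z [ 0.832  0.228 -0.505] y [ 0.269 -0.963  0.01 ] F [ 0.1 -0.6  0. ] gap 85.4 0.0
n=13 [[-0.84, 0.34, -0.03, 0.33, 0.16, -0.11], [-0.85, 0.32, -0.07, 0.33, 0.16, -0.11], [-0.85, 0.3, -0.12, 0.33, 0.16, -0.11], [-0.85, 0.28, -0.16, 0.33, 0.16, -0.11], [-0.85, 0.25, -0.2, 0.33, 0.16, -0.11], [-0.85, 0.22, -0.23, 0.33, 0.16, -0.11], [-0.85, 0.19, -0.27, 0.33, 0.16, -0.11], [-0.84, 0.16, -0.3, 0.33, 0.16, -0.11], [-0.84, 0.12, -0.34, 0.33, 0.16, -0.11], [-0.83, 0.09, -0.37, 0.33, 0.16, -0.11], [-0.82, 0.05, -0.39, 0.33, 0.16, -0.11], [-0.81, 0.01, -0.42, 0.33, 0.16, -0.11], [-0.79, -0.03, -0.44, 0.33, 0.16, -0.11]]
 q [ 1.5   1.14 -0.79  1.25 -0.56  1.59  0.5 ] margin [1.17 0.76 0.67 0.59 0.06 0.4  2.32] vmax/70% 0.41 err 0.0 el/wr [[12.0, -539.0, 500.0], [281.0, -745.0, 303.0]]
 q [ 1.48  1.35 -0.73  1.24 -0.46  1.5   0.66] margin [1.26 0.8  0.73 1.05 0.54 0.41 2.16] vmax/70% 0.11 err 0.0 el/wr [[24.0, -576.0, 383.0], [274.0, -741.0, 132.0]]
 q [ 1.44  1.35 -0.76  1.39 -0.5   1.33  0.7 ] margin [1.28 0.8
[... 1759 characters left out ...]
9 -0.31  1.5  -1.03  1.82 -2.28] margin [1.48 1.16 1.21 0.96 0.06 0.15 0.54] vmax/70% 0.54 err 0.0 el/wr [[112.0, -482.0, 583.0], [279.0, -671.0, 284.0]]
[ 489.98053614 -315.06961078  319.4433076 ]
 q [ 1.29  0.87 -0.49  1.59 -0.91  1.53 -0.82] margin [1.3  1.07 0.71 0.87 0.18 0.46 2.  ] vmax/70% 0.47 err 0.0 el/wr [[96.0, -443.0, 641.0], [321.0, -610.0, 367.0]]
 q [ 1.13  0.83 -0.19  1.6  -1.03  1.68 -2.25] margin [1.48 1.17 1.06 0.86 0.06 0.31 0.57] vmax/70% 0.51 err 0.0 el/wr [[160.0, -406.0, 660.0], [321.0, -610.0, 367.0]]
 q [ 1.28  0.98 -0.47  1.61 -1.03  1.64 -2.28] margin [1.48 1.17 1.05 0.85 0.06 0.33 0.54] vmax/70% 0.56 err 0.0 el/wr [[111.0, -480.0, 588.0], [319.0, -611.0, 283.0]]
```

>>> jog_arm:
  targets:
    - [-0.84,0.34,-0.03,0.33,0.16,-0.11]
    - [-0.85,0.32,-0.07,0.33,0.16,-0.11]
    - [-0.85,0.3,-0.12,0.33,0.16,-0.11]
    - [-0.85,0.28,-0.16,0.33,0.16,-0.11]
    - [-0.85,0.25,-0.2,0.33,0.16,-0.11]

```text
time: 8.35
tool_pos: [501.3, -376.4, 364.4]
tool_rot: [-2.266, -0.642, -1.513]
contact_force: [0.1, -0.4, 0.0]
finger_gap: 85.6
grip_force: 0.0
```

>>> jog_arm:
  targets:
    - [-0.85,0.22,-0.23,0.33,0.16,-0.11]
    - [-0.85,0.19,-0.27,0.33,0.16,-0.11]
    - [-0.84,0.16,-0.3,0.33,0.16,-0.11]
    - [-0.84,0.12,-0.34,0.33,0.16,-0.11]
    - [-0.83,0.09,-0.37,0.33,0.16,-0.11]

```text
time: 8.98
tool_pos: [465.6, -422.9, 293.4]
tool_rot: [-1.924, -0.874, -1.499]
contact_force: [0.1, -0.7, -0.1]
finger_gap: 85.2
grip_force: 0.0
```

>>> jog_arm:
  targets:
    - [-0.82,0.05,-0.39,0.33,0.16,-0.11]
    - [-0.81,0,-0.42,0.33,0.16,-0.11]
    - [-0.79,0,-0.44,0.33,0.16,-0.11]
    - [0,0,0,0,0,0]

```text
time: 9.48
tool_pos: [445.1, -450.4, 248.6]
tool_rot: [-1.715, -0.988, -1.474]
contact_force: [-1.3, 0.4, 0.1]
finger_gap: 85.5
grip_force: 0.0
```

```bash
python3 - <<'E'
from leg import *
im,dd=ctrl.get_image("scene");cv2.imwrite("pics/scene2.png",im)
im,dw=ctrl.get_image("side");cv2.imwrite("pics/side2.png",im[150:,150:450])
for c in("scene","side","wrist"):
    if c=="wrist": w,_=ctrl.get_image("wrist");cv2.imwrite("pics/wrist2.png",w)
    for l in ("red_jar","yellow_jar"):print(c,l,[(np.round(r['location']).tolist(),round(r['confidence'],2)) for r in ctrl.place_of(c,l)])
plan(q,[(g-85*d,G),(g,G)])
E
```

```text
9.475 q [ 1.488  1.134 -0.744  1.257 -0.59   1.607  0.532] p [ 445.1 -450.4  248.6] z [ 0.49   0.859 -0.146] y [ 0.868 -0.496 -0.007] F [-1.3  0.4  0.1] gap 85.5 0.0
scene red_jar [([485.0, -379.0, 1.0], 0.75), ([517.0, 377.0, 60.0], 0.29)]
scene yellow_jar [([492.0, -175.0, -2.0], 0.89)]
side red_jar [([485.0, -379.0, 5.0], 0.6)]
side yellow_jar [([498.0, -180.0, -1.0], 0.73)]
wrist red_jar []
wrist yellow_jar [([494.0, -178.0, -1.0], 0.85), ([775.0, 6.0, 2.0], 0.59)]
n=10 [[-0.82, 0.01, 0.14, 0, 0, -0], [-0.83, 0.01, 0.14, 0, 0, -0], [-0.83, 0.01, 0.14, 0, 0, -0], [-0.83, 0.01, 0.14, 0, 0, -0], [-0.83, 0.01, 0.14, 0, 0, -0], [-0.83, 0.01, 0.14, 0, 0, -0], [-0.83, 0.01, 0.14, 0, 0, -0], [-0.83, 0.01, 0.14, 0, 0, -0], [-0.83, 0.01, 0.13, 0, 0, -0], [-0.83, 0.01, 0.13, 0, 0, -0]]
 q [ 1.46  1.35 -0.69  1.22 -0.49  1.53  0.68] margin [1.27 0.8  0.78 1.03 0.51 0.39 2.14] vmax/70% 0.12 err 0.0 el/wr [[37.0, -574.0, 388.0], [279.0, -744.0, 131.0]]
n=6 [[0.01, 0.01, 0.71, -0.01, 0.01, -0.01], [0.01, 0.01, 0.71, -0.01, 0.01, -0.01], [0.01, 0.01, 0.71, -0.01, 0.01, -0.01], [0.01, 0.01, 0.71, -0.01, 0.01, -0.01], [0.01, 0.01, 0.71, -0.01, 0.01, -0.01], [0.01, 0, 0.71, -0.01, 0.01, -0.01]]
 q [ 1.42  1.34 -0.73  1.39 -0.53  1.33  0.74] margin [1.31 0.81 0.79 1.06 0.56 0.5  2.08] vmax/70% 0.12 err 0.0 el/wr [[58.0, -572.0, 391.0], [318.0, -670.0, 117.0]]
```

```bash
python3 -c "
import cv2;im=cv2.imread('pics/scene2.png');cv2.imwrite('pics/crop2.png',cv2.resize(im[90:270,100:260],None,fx=3.3,fy=3.3,interpolation=2))"
```

```text
(no output)
```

View pics/crop2.png

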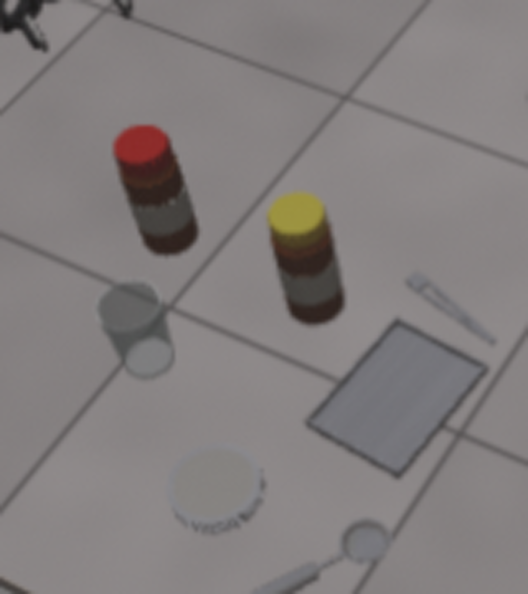

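Three things have red lids. The small amber jar with a white label is at scene (147,147), the yellow-lidded twin is at (190,168), and big red-lidded jars are at (443,45) and (550,175). The amber jar at (147,147) matches in size and label, and the gripper is standing behind it at top left with a clear way in. Descending.

>>> jog_arm:
  targets:
    - [-0.83,0.01,0.14,0,0,0]
    - [-0.83,0.01,0.14,0,0,0]
    - [-0.83,0.01,0.14,0,0,0]
    - [-0.83,0.01,0.14,0,0,0]
    - [-0.83,0.01,0.14,0,0,0]

```text
time: 10.55
tool_pos: [446.5, -445.8, 161.8]
tool_rot: [-1.714, -0.985, -1.466]
contact_force: [0.1, -0.2, -0.5]
finger_gap: 85.2
grip_force: 0.0
```

>>> jog_arm:
  targets:
    - [-0.83,0.01,0.14,0,0,0]
    - [-0.83,0.01,0.14,0,0,0]
    - [-0.83,0.01,0.14,0,0,0]
    - [-0.83,0.01,0.14,0,0,0]
    - [-0.83,0.01,0.14,0,0,0]

```text
time: 11.18
tool_pos: [447.2, -444.4, 78.0]
tool_rot: [-1.715, -0.986, -1.467]
contact_force: [0.5, -1.2, -0.3]
finger_gap: 85.2
grip_force: 0.0
```

```bash
sed -i 's/488,-378.5/487,-379/' leg.py; python3 - <<'E'
from leg import *
plan(q,[(g,G)])
w,_=ctrl.get_image("wrist");cv2.imwrite("pics/wrist3.png",w)
E
```

```text
11.175 q [ 1.457  1.346 -0.685  1.23  -0.492  1.521  0.677] p [ 447.2 -444.4   78. ] z [ 0.486  0.861 -0.147] y [ 0.87  -0.493 -0.013] F [ 0.5 -1.2 -0.3] gap 85.2 0.0
n=5 [[0.03, 0.02, 0.81, -0.01, 0.01, -0.01], [0.03, 0.02, 0.81, -0.01, 0.01, -0.01], [0.03, 0.02, 0.81, -0.01, 0.01, -0.01], [0.03, 0.02, 0.81, -0.01, 0.01, -0.01], [0.03, 0.02, 0.81, -0.01, 0.01, -0.01]]
 q [ 1.42  1.34 -0.72  1.39 -0.53  1.34  0.73] margin [1.31 0.81 0.8  1.07 0.56 0.51 2.09] vmax/70% 0.13 err 0.0 el/wr [[59.0, -571.0, 393.0], [319.0, -671.0, 117.0]]
```

View pics/wrist3.png

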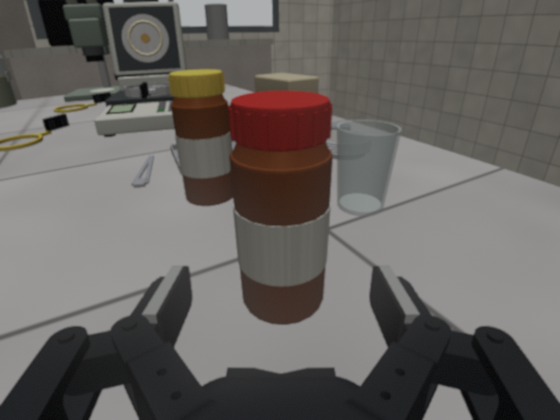

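>>> jog_arm:
  targets:
    - [0.03,0.02,0.81,0,0,0]
    - [0.03,0.02,0.81,0,0,0]
    - [0.03,0.02,0.81,0,0,0]
    - [0.03,0.02,0.81,0,0,0]
    - [0.03,0.02,0.81,0,0,0]

```text
time: 11.85
tool_pos: [489.2, -374.2, 70.3]
tool_rot: [-1.715, -0.986, -1.466]
contact_force: [0.4, -0.4, -0.3]
finger_gap: 85.3
grip_force: 0.0
```

>>> jog_arm:
  targets:
    - [0,0,0,0,0,0]
    - [0,0,0,0,0,0]
    - [0,0,0,0,0,0]
    - [0,0,0,0,0,0]
    - [0,0,0,0,0,0]
  gripper: 0
  newtons: 70

```text
time: 12.48
tool_pos: [488.3, -375.2, 70.4]
tool_rot: [-1.714, -0.986, -1.467]
contact_force: [-2.5, 2.4, 4.8]
finger_gap: 62.3
grip_force: 76.1
```

```bash
python3 - <<'E'
from leg import *
o=ctrl.get_obs();p=o['tool_pos'];M=R.from_rotvec(o['tool_rot']).as_matrix()
np.savez('grasp.npz',p=p,M=M,q=q)
f=p+[0,0,200]
q1=plan(q,[(f,M)],rowmm=17)
Rz=lambda a:M@R.from_euler('z',a,degrees=True).as_matrix()
plan(q1,[(f,Rz(90)),(f,Rz(180)),(f,R.from_euler('z',0).as_matrix()@pose(phi,-6,1))])
E
```

```text
12.475 q [ 1.415  1.33  -0.715  1.388 -0.528  1.349  0.72 ] p [ 488.3 -375.2   70.4] z [ 0.486  0.862 -0.147] y [ 0.87  -0.493 -0.014] F [-2.5  2.4  4.8] gap 62.3 76.1
n=12 [[0.82, -0.01, -0.12, 0, 0, 0], [0.82, -0.01, -0.12, 0, 0, 0], [0.82, -0.01, -0.12, 0, 0, 0], [0.82, -0.01, -0.12, 0, 0, 0], [0.82, -0.01, -0.12, 0, 0, 0], [0.82, -0.01, -0.12, 0, 0, 0], [0.82, -0.01, -0.12, 0, 0, 0], [0.82, -0.01, -0.12, 0, 0, 0], [0.82, -0.01, -0.12, 0, 0, 0], [0.82, -0.01, -0.12, 0, 0, 0], [0.82, -0.01, -0.12, 0, 0, 0], [0.82, -0.01, -0.12, 0, 0, 0]]
 q [ 1.45  1.07 -0.79  1.43 -0.64  1.45  0.55] margin [1.31 0.84 0.73 1.03 0.45 0.54 2.11] vmax/70% 0.12 err 0.0 el/wr [[37.0, -519.0, 541.0], [322.0, -671.0, 320.0]]
n=11 [[0, 0, 0, 0, 0, 0.82], [0, 0, 0, 0, 0, 0.82], [0, 0, 0, 0, 0, 0.82], [0, 0, 0, 0, 0, 0.82], [0, 0, 0, 0, 0, 0.82], [0, 0, 0, 0, 0, 0.82], [0, 0, 0, 0, 0, 0.82], [0, 0, 0, 0, 0, 0.82], [0, 0, 0, 0, 0, 0.82], [0, 0, 0, 0, 0, 0.82], [0, 0, 0, 0, 0, 0.82]]
 q [ 1.27  0.97 -0.4   1.44 -0.87  1.62 -0.82] margin [1.33 1.1  0.77 1.02 0.22 0.37 2.  ] vmax/70% 0.46 err 0.0 el/wr [[118.0, -476.0, 591.0], [322.0, -671.0, 320.0]]
n=11 [[0, 0, 0, 0, 0, 0.82], [0, 0, 0, 0, 0, 0.82], [0, 0, 0, 0, 0, 0.82], [0, 0, 0, 0, 0, 0.82], [0, 0, 0, 0, 0, 0.82], [0, 0, 0, 0, 0, 0.82], [0, 0, 0, 0, 0, 0.82], [0, 0, 0, 0, 0, 0.82], [0, 0, 0, 0, 0, 0.82], [0, 0, 0, 0, 0, 0.82], [0, 0, 0, 0, 0, 0.82]]
 q [ 1.09  0.95 -0.06  1.44 -1.03  1.78 -2.25] margin [1.51 1.18 1.16 1.02 0.06 0.21 0.57] vmax/70% 0.48 err 0.0 el/wr [[193.0, -439.0, 607.0], [322.0, -671.0, 320.0]]
n=2 [[-0.03, 0.01, -0.01, 0.02, -0.72, -0.06], [-0.03, 0.01, -0.01, 0.02, -0.72, -0.06]]
 q [ 1.24  1.08 -0.33  1.45 -1.03  1.77 -2.27] margin [1.52 1.07 1.19 1.01 0.06 0.21 0.55] vmax/70% 0.53 err 0.0 el/wr [[142.0, -501.0, 540.0], [318.0, -672.0, 235.0]]
```

>>> jog_arm:
  targets:
    - [0.4,0,-0.06,0,0,0]
    - [0.8,-0.01,-0.12,0,0,0]
    - [0.98,-0.01,-0.145,0,0,0]
    - [0.98,-0.01,-0.145,0,0,0]
    - [0.98,-0.01,-0.145,0,0,0]

```text
time: 13.1
tool_pos: [488.9, -375.5, 155.7]
tool_rot: [-1.715, -0.987, -1.467]
contact_force: [0.8, -0.2, -4.4]
finger_gap: 62.1
grip_force: 76.3
```

>>> jog_arm:
  targets:
    - [0.98,-0.01,-0.145,0,0,0]
    - [0.98,-0.01,-0.145,0,0,0]
    - [0.98,-0.01,-0.145,0,0,0]
    - [0.98,-0.01,-0.145,0,0,0]
    - [0.98,-0.01,-0.145,0,0,0]

```text
time: 13.72
tool_pos: [489.1, -375.4, 254.2]
tool_rot: [-1.715, -0.986, -1.466]
contact_force: [0.0, 0.1, -4.4]
finger_gap: 62.8
grip_force: 76.3
```

>>> jog_arm:
  targets:
    - [0.4,-0.01,-0.06,0,0,0.3]
    - [0,0,0,0,0,0.6]
    - [0,0,0,0,0,0.9]
    - [0,0,0,0,0,0.9]
    - [0,0,0,0,0,0.9]

```text
time: 14.35
tool_pos: [489.2, -375.3, 261.8]
tool_rot: [-1.8, -0.374, -1.044]
contact_force: [-0.1, 0.5, -4.9]
finger_gap: 62.2
grip_force: 76.4
```

```bash
python3 -c "from h import *;log()"
```

```text
14.35 q [ 1.373  1.028 -0.619  1.431 -0.746  1.511  0.019] p [ 489.2 -375.3  261.8] z [ 0.486  0.862 -0.147] y [ 0.651 -0.469 -0.596] F [-0.1  0.5 -4.9] gap 62.2 76.4
```

>>> jog_arm:
  targets:
    - [0,0,0,0,0,0.9]
    - [0,0,0,0,0,0.9]
    - [0,0,0,0,0,0.9]
    - [0,0,0,0,0,0.9]
    - [0,0,0,0,0,0.9]

```text
time: 14.98
tool_pos: [489.3, -375.3, 261.8]
tool_rot: [-1.712, 0.325, -0.481]
contact_force: [0.0, 0.9, -4.1]
finger_gap: 62.8
grip_force: 76.4
```

>>> jog_arm:
  targets:
    - [0,0,0,0,0,0.9]
    - [0,0,0,0,0,0.9]
    - [0,0,0,0,0,0.9]
    - [0,0,0,0,0,0.9]
    - [0,0,0,0,0,0.9]

```text
time: 15.6
tool_pos: [489.4, -375.2, 261.8]
tool_rot: [-1.438, 0.942, 0.099]
contact_force: [0.6, 0.4, -4.9]
finger_gap: 61.9
grip_force: 76.4
```

>>> jog_arm:
  targets:
    - [0,0,0,0,0,0.9]
    - [0,0,0,0,0,0.9]
    - [0,0,0,0,0,0.9]
    - [0,0,0,0,0,0.9]
    - [0,0,0,0,0,0.9]

```text
time: 16.23
tool_pos: [489.5, -375.2, 261.9]
tool_rot: [-0.994, 1.459, 0.675]
contact_force: [0.1, 0.3, -3.5]
finger_gap: 62.4
grip_force: 76.4
```

```bash
python3 - <<'E'
from leg import *
G0=np.load('grasp.npz');M=G0['M'];M1=R.from_rotvec(ctrl.get_obs()['tool_rot']).as_matrix()
up_t=M.T@[0,0,1];print('jar up now',M1@up_t)
# target orientation: jar exactly inverted by min rotation
a=M1@up_t;v=np.cross(a,[0,0,-1.]);v=v/np.linalg.norm(v)*np.arccos(-a[2]);T=R.from_rotvec(v).as_matrix()@M1
plan(q,[(fk(q,getP())[0],T)])
E
```

```text
16.225 q [ 1.107  0.961 -0.088  1.444 -1.016  1.763 -2.095] p [ 489.5 -375.2  261.9] z [ 0.486  0.862 -0.146] y [-0.873  0.469 -0.137] F [ 0.1  0.3 -3.5] gap 62.4 76.4
jar up now [-0.01061374 -0.32495245 -0.9456708 ]
n=3 [[0, 0, 0, 0.04, -0.56, 0.29], [0, 0, 0, 0.04, -0.56, 0.29], [0, 0, 0, 0.04, -0.56, 0.29]]
 q [ 1.24  1.11 -0.35  1.44 -1.03  1.78 -2.28] margin [1.52 1.04 1.17 1.02 0.06 0.2  0.54] vmax/70% 0.38 err 0.0 el/wr [[142.0, -511.0, 520.0], [322.0, -671.0, 212.0]]
```

>>> jog_arm:
  targets:
    - [0,0,0,0.03,-0.42,0.22]
    - [0,0,0,0.03,-0.42,0.22]
    - [0,0,0,0.03,-0.42,0.22]
    - [0,0,0,0.03,-0.42,0.22]
    - [0,0,0,0,0,0]

```text
time: 16.85
tool_pos: [488.5, -375.8, 259.6]
tool_rot: [-0.736, 1.283, 0.874]
contact_force: [0.1, -0.7, -3.7]
finger_gap: 62.3
grip_force: 76.5
```

>>> jog_arm:
  targets:
    - [0,0,0,0,0,0]
    - [0,0,0,0,0,0]
    - [0,0,0,0,0,0]
    - [0,0,0,0,0,0]

```text
time: 17.35
tool_pos: [489.2, -375.3, 261.4]
tool_rot: [-0.742, 1.286, 0.873]
contact_force: [-0.1, 0.0, -4.8]
finger_gap: 62.7
grip_force: 76.5
```

```bash
python3 - <<'E'
from leg import *
G0=np.load('grasp.npz');M=G0['M'];M1=R.from_rotvec(ctrl.get_obs()['tool_rot']).as_matrix()
print('jar up now',M1@(M.T@[0,0,1]))
im,_=ctrl.get_image("side");cv2.imwrite("pics/side4.png",cv2.resize(im[230:,180:420],None,fx=2.5,fy=2.5))
E
```

```text
17.35 q [ 1.203  1.106 -0.272  1.438 -1.066  1.829 -2.239] p [ 489.2 -375.3  261.4] z [0.487 0.861 0.145] y [-0.871  0.491  0.01 ] F [-0.1  0.  -4.8] gap 62.7 76.5
jar up now [ 0.00178757 -0.00344305 -0.99999247]
```

View pics/side4.png

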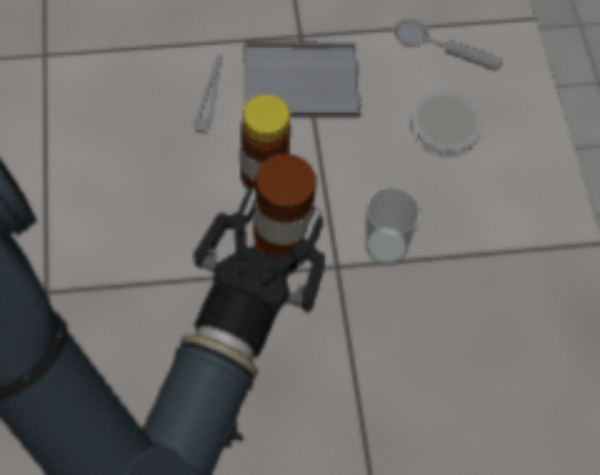

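The jar is held upside down, at crop centre (285,210) with its amber bottom up. Turning it back now.

>>> jog_arm:
  targets:
    - [0,0,0,-0.03,0.42,-0.22]
    - [0,0,0,-0.03,0.42,-0.22]
    - [0,0,0,-0.03,0.42,-0.22]
    - [0,0,0,-0.03,0.42,-0.22]
    - [0,0,0,0,0,-0.6]

```text
time: 18.02
tool_pos: [489.6, -375.2, 262.9]
tool_rot: [-1.074, 1.395, 0.589]
contact_force: [0.1, 0.7, -3.9]
finger_gap: 62.5
grip_force: 76.4
```

>>> jog_arm:
  targets:
    - [0,0,0,0,0,-0.9]
    - [0,0,0,0,0,-0.9]
    - [0,0,0,0,0,-0.9]
    - [0,0,0,0,0,-0.9]
    - [0,0,0,0,0,-0.9]

```text
time: 18.65
tool_pos: [489.1, -375.3, 261.3]
tool_rot: [-1.493, 0.858, 0.012]
contact_force: [-0.2, -0.2, -4.9]
finger_gap: 62.0
grip_force: 76.4
```

>>> jog_arm:
  targets:
    - [0,0,0,0,0,-0.9]
    - [0,0,0,0,0,-0.9]
    - [0,0,0,0,0,-0.9]
    - [0,0,0,0,0,-0.9]
    - [0,0,0,0,0,-0.9]

```text
time: 19.27
tool_pos: [489.0, -375.4, 261.1]
tool_rot: [-1.741, 0.226, -0.565]
contact_force: [0.6, 0.1, -3.5]
finger_gap: 62.6
grip_force: 76.4
```

>>> jog_arm:
  targets:
    - [0,0,0,0,0,-0.9]
    - [0,0,0,0,0,-0.9]
    - [0,0,0,0,0,-0.9]
    - [0,0,0,0,0,-0.9]
    - [0,0,0,0,0,-0.9]

```text
time: 19.9
tool_pos: [489.0, -375.4, 260.9]
tool_rot: [-1.799, -0.485, -1.122]
contact_force: [-0.2, 0.0, -4.7]
finger_gap: 62.3
grip_force: 76.4
```

>>> jog_arm:
  targets:
    - [0,0,0,0,0,-0.9]
    - [0,0,0,0,0,-0.9]
    - [0,0,0,0,0,-0.9]
    - [0,0,0,0,0,-0.3]
    - [0,0,0,0,0,0]

```text
time: 20.52
tool_pos: [488.9, -375.5, 260.9]
tool_rot: [-1.717, -0.988, -1.465]
contact_force: [-0.7, -0.0, -4.5]
finger_gap: 62.0
grip_force: 76.4
```

```bash
python3 - <<'E'
from leg import *
G0=np.load('grasp.npz');M=G0['M'];p=G0['p']
plan(q,[(p+[0,0,12],M),(p,M)],rowmm=19)
E
```

```text
20.525 q [ 1.515  1.137 -0.961  1.425 -0.512  1.378  0.44 ] p [ 488.9 -375.5  260.9] z [ 0.486  0.861 -0.15 ] y [ 0.87  -0.493 -0.013] F [-0.7 -0.  -4.5] gap 62.0 76.4
n=10 [[-0.88, 0.01, 0.13, 0, 0, 0], [-0.88, 0.01, 0.13, 0, 0, 0], [-0.88, 0.01, 0.13, 0, 0, 0], [-0.88, 0.01, 0.13, 0, 0, 0], [-0.88, 0.01, 0.13, 0, 0, 0], [-0.88, 0.01, 0.13, 0, 0, 0], [-0.88, 0.01, 0.13, 0, 0, 0], [-0.88, 0.01, 0.13, 0, 0, 0], [-0.88, 0.01, 0.13, 0, 0, 0], [-0.88, 0.01, 0.13, 0, 0, 0]]
 q [ 1.48  1.37 -0.88  1.39 -0.4   1.3   0.59] margin [1.25 0.78 0.57 1.03 0.59 0.62 2.23] vmax/70% 0.12 err 0.0 el/wr [[26.0, -577.0, 374.0], [321.0, -672.0, 135.0]]
n=1 [[-0.62, -0.01, 0.13, 0, 0.02, 0]]
 q [ 1.48  1.39 -0.87  1.39 -0.39  1.3   0.6 ] margin [1.28 0.76 0.65 1.07 0.7  0.69 2.22] vmax/70% 0.1 err 0.0 el/wr [[27.0, -579.0, 363.0], [321.0, -672.0, 121.0]]
```

>>> jog_arm:
  targets:
    - [-0.88,0.01,0.13,0,0.01,0]
    - [-0.88,0.01,0.13,0,0.01,0]
    - [-0.88,0.01,0.13,0,0,0]
    - [-0.88,0.01,0.13,0,0,0]
    - [-0.88,0.01,0.13,0,0,0]

```text
time: 21.15
tool_pos: [489.0, -375.2, 170.6]
tool_rot: [-1.711, -0.984, -1.469]
contact_force: [0.9, 0.2, -4.3]
finger_gap: 62.3
grip_force: 76.5
```

>>> jog_arm:
  targets:
    - [-0.88,0.01,0.13,0,0,0]
    - [-0.88,0.01,0.13,0,0,0]
    - [-0.88,0.01,0.13,0,0,0]
    - [-0.88,0.01,0.13,0,0,0]
    - [-0.8,0.01,0.13,0,0,0]

```text
time: 21.78
tool_pos: [489.0, -374.8, 83.5]
tool_rot: [-1.712, -0.984, -1.469]
contact_force: [-0.1, -0.8, -4.0]
finger_gap: 62.0
grip_force: 76.5
```

>>> jog_arm:
  targets:
    - [-0.2,0,0.03,0,0,0]
    - [-0.1,0,0.01,0,0,0]
    - [0,0,0,0,0,0]

```text
time: 22.15
tool_pos: [489.1, -374.9, 79.2]
tool_rot: [-1.711, -0.985, -1.47]
contact_force: [-0.8, -0.2, -4.7]
finger_gap: 62.1
grip_force: 76.5
```

```bash
python3 - <<'E'
from leg import *
G0=np.load('grasp.npz');print(G0['p'],np.degrees(R.from_matrix(R.from_rotvec(ctrl.get_obs()['tool_rot']).as_matrix()@G0['M'].T).as_rotvec()))
E
```

```text
22.15 q [ 1.481  1.375 -0.876  1.39  -0.397  1.303  0.594] p [ 489.1 -374.9   79.2] z [ 0.486  0.862 -0.144] y [ 0.87  -0.493 -0.013] F [-0.8 -0.2 -4.7] gap 62.1 76.5
[ 488.30543516 -375.21328241   70.43561229] [ 0.12159139 -0.11835903 -0.02338769]
```

>>> jog_arm:
  targets:
    - [-0.15,0,0.02,0,0,0]
    - [-0.12,0,0.02,0,0,0]
    - [-0.08,0,0.01,0,0,0]
    - [-0.05,0,0.01,0,0,0]
    - [0,0,0,0,0,0]

```text
time: 22.78
tool_pos: [488.9, -374.7, 70.6]
tool_rot: [-1.711, -0.984, -1.469]
contact_force: [0.2, -0.3, -3.9]
finger_gap: 62.3
grip_force: 76.6
```

>>> jog_arm:
  targets:
    - [-0.03,0,0,0,0,0]
    - [0,0,0,0,0,0]

```text
time: 23.02
tool_pos: [488.9, -374.7, 70.5]
tool_rot: [-1.711, -0.984, -1.47]
contact_force: [-0.4, -0.0, -0.6]
finger_gap: 62.4
grip_force: 76.5
```

>>> jog_arm:
  targets:
    - [-0.02,0,0,0,0,0]
    - [0,0,0,0,0,0]

```text
time: 23.28
tool_pos: [488.8, -374.6, 70.4]
tool_rot: [-1.71, -0.984, -1.47]
contact_force: [-2.5, 0.9, 2.4]
finger_gap: 62.3
grip_force: 76.6
```

>>> jog_arm:
  targets:
    - [0,0,0,0,0,0]
    - [0,0,0,0,0,0]
    - [0,0,0,0,0,0]
    - [0,0,0,0,0,0]
  gripper: 1

```text
time: 23.78
tool_pos: [488.8, -374.9, 69.5]
tool_rot: [-1.712, -0.984, -1.469]
contact_force: [0.2, -0.0, 0.4]
finger_gap: 85.4
grip_force: 0.0
```

>>> jog_arm:
  targets:
    - [0,0,-0.3,0,0,0]
    - [0,0,-0.8,0,0,0]
    - [0,0,-0.9,0,0,0]
    - [0,0,-0.9,0,0,0]
    - [0,0,-0.9,0,0,0]

```text
time: 24.4
tool_pos: [450.8, -442.1, 80.6]
tool_rot: [-1.713, -0.984, -1.469]
contact_force: [0.1, -0.1, 0.2]
finger_gap: 85.4
grip_force: 0.0
```

```bash
python3 - <<'E'
from h import *
log()
for c in("scene","side","wrist"):
    im,d=ctrl.get_image(c)
    if c=='wrist':cv2.imwrite("pics/wrist5.png",im)
    for l in ("red_jar","holder","holder_grip","pan","chamber","tray"):print(c,l,[(np.round(r['location']).tolist(),round(r['confidence'],2)) for r in ctrl.place_of(c,l)])
    if c!='wrist':
        p,u,v=cloud(c,d);q=p[(np.hypot(p[:,0]-487,p[:,1]+378)<60)&(p[:,2]>143)&(p[:,2]<165)]
        print('lid',(q.min(0)+q.max(0))/2,q.mean(0))
E
```

```text
24.4 q [ 1.514  1.393 -0.849  1.232 -0.367  1.476  0.567] p [ 450.8 -442.1   80.6] z [ 0.487  0.861 -0.145] y [ 0.869 -0.494 -0.013] F [ 0.1 -0.1  0.2] gap 85.4 0.0
scene red_jar [([488.0, -377.0, -0.0], 0.94), ([525.0, 370.0, 57.0], 0.52)]
scene holder [([217.0, 278.0, 2.0], 0.76), ([524.0, 376.0, 58.0], 0.66), ([309.0, 651.0, -1.0], 0.61)]
scene holder_grip [([406.0, 681.0, 25.0], 0.69), ([290.0, 353.0, 29.0], 0.65), ([493.0, 272.0, 83.0], 0.61)]
scene pan [([517.0, 374.0, 60.0], 0.8)]
scene chamber [([518.0, 375.0, 59.0], 0.91)]
scene tray [([561.0, -30.0, -4.0], 0.57)]
lid [ 491.07221357 -375.93086383  149.82116502] [ 491.69700565 -375.17919011  149.09322746]
side red_jar [([487.0, -378.0, 0.0], 0.6)]
side holder [([222.0, 281.0, -2.0], 0.84), ([310.0, 645.0, -1.0], 0.77), ([521.0, 370.0, 61.0], 0.43)]
side holder_grip [([491.0, 278.0, 82.0], 0.65), ([293.0, 350.0, 29.0], 0.64), ([404.0, 679.0, 21.0], 0.64)]
side pan [([519.0, 372.0, 64.0], 0.73), ([489.0, -377.0, 2.0], 0.21)]
side chamber [([521.0, 376.0, 58.0], 0.59)]
side tray [([562.0, -30.0, -2.0], 0.89)]
lid [ 486.46020779 -379.53534112  151.71498321] [ 486.00690104 -381.28400652  150.39127383]
wrist red_jar [([487.0, -378.0, -4.0], 0.75), ([750.0, -134.0, -0.0], 0.24)]
wrist holder [([218.0, 280.0, 0.0], 0.9), ([519.0, 378.0, 58.0], 0.7), ([307.0, 650.0, -4.0], 0.58), ([522.0, 372.0, 60.0], 0.22)]
wrist holder_grip [([292.0, 351.0, 27.0], 0.8), ([496.0, -177.0, -0.0], 0.69), ([408.0, 679.0, 27.0], 0.57), ([495.0, 277.0, 84.0], 0.45)]
wrist pan [([524.0, 372.0, 62.0], 0.51)]
wrist chamber [([517.0, 375.0, 62.0], 0.7), ([486.0, -375.0, -0.0], 0.28)]
wrist tray []
```

```bash
python3 - <<'E'
from plan import *
q=ctrl.get_obs()['qpos'];D=pose(75,90,-1)
q1=plan(q,[((450,-440,250),pose(60,8,-1)),((480,-100,380),pose(70,80,-1)),((495,255,200),D)],rowmm=19.5,rowdeg=9.5)
plan(q1,[((494,275,82),D),((494,275,180),D),((460,0,180),pose(0,90,-1)),((460,-30,124),pose(0,90,-1))],False)
E
```

```text
n=9 [[0.93, -0.02, -0.14, -0.01, 0, -0.01], [0.93, -0.02, -0.14, -0.01, 0, -0.01], [0.93, -0.02, -0.14, -0.01, 0, -0.01], [0.93, -0.02, -0.14, -0.01, 0, -0.01], [0.93, -0.02, -0.14, -0.01, 0, -0.01], [0.93, -0.02, -0.14, -0.01, 0, -0.01], [0.93, -0.01, -0.14, -0.01, 0, -0.01], [0.93, -0.01, -0.14, -0.01, 0, -0.01], [0.93, -0.01, -0.13, -0.01, 0, -0.01]]
 q [ 1.56  1.18 -0.93  1.29 -0.48  1.52  0.45] margin [1.2  0.78 0.59 1.06 0.61 0.47 2.26] vmax/70% 0.13 err 0.0 el/wr [[-16.0, -548.0, 479.0], [278.0, -734.0, 299.0]]
n=19 [[0.46, -0.38, 0.75, 0.04, -0.38, -0.04], [0.51, -0.37, 0.73, 0.04, -0.38, -0.04], [0.56, -0.36, 0.69, 0.04, -0.38, -0.04], [0.6, -0.35, 0.66, 0.04, -0.38, -0.04], [0.65, -0.35, 0.62, 0.04, -0.38, -0.04], [0.69, -0.34, 0.58, 0.04, -0.38, -0.04], [0.73, -0.33, 0.53, 0.04, -0.38, -0.04], [0.77, -0.32, 0.49, 0.04, -0.38, -0.04], [0.8, -0.31, 0.44, 0.04, -0.38, -0.04], [0.83, -0.3, 0.39, 0.04, -0.38, -0.04], [0.85, -0.29, 0.33, 0.04, -0.38, -0.04], [0.87, -0.28, 0.28, 0.04, -0.38, -0.04], [0.89, -0.28, 0.22, 0.04, -0.38, -0.04], [0.91, -0.27, 0.17, 0.04, -0.38, -0.04],
[... 1297 characters left out ...]
5.0, -9.0, 769.0], [494.0, 252.0, 546.0]]
 q [-0.18  0.68 -0.65  1.9   0.59  0.76 -1.43] margin [2.58 0.88 0.77 0.56 1.55 0.59 1.39] vmax/70% 0.11 err 0.0 el/wr [[377.0, 39.0, 716.0], [494.0, 275.0, 426.0]]
 q [-0.11  0.57 -0.74  1.8   0.46  0.95 -1.31] margin [2.6  0.91 0.78 0.57 1.55 0.62 1.41] vmax/70% 0.12 err 0.0 el/wr [[325.0, 9.0, 757.0], [494.0, 275.0, 524.0]]
 q [ 0.2   0.37 -0.4   2.07  0.21  0.75 -1.9 ] margin [2.56 0.71 0.8  0.39 1.3  0.58 0.92] vmax/70% 0.16 err 0.0 el/wr [[206.0, -71.0, 813.0], [460.0, 0.0, 524.0]]
 q [ 0.22  0.45 -0.36  2.13  0.27  0.6  -1.9 ] margin [2.54 0.73 1.13 0.33 1.31 0.43 0.92] vmax/70% 0.13 err 0.0 el/wr [[248.0, -87.0, 793.0], [460.0, -30.0, 468.0]]
```

>>> jog_arm:
  targets:
    - [0.93,-0.02,-0.14,0,0,0]
    - [0.93,-0.02,-0.14,0,0,0]
    - [0.93,-0.02,-0.14,0,0,0]
    - [0.93,-0.02,-0.14,0,0,0]
    - [0.93,-0.02,-0.14,0,0,0]

```text
time: 26.08
tool_pos: [450.9, -440.4, 176.1]
tool_rot: [-1.712, -0.985, -1.469]
contact_force: [0.0, 0.5, 0.1]
finger_gap: 85.5
grip_force: 0.0
```

>>> jog_arm:
  targets:
    - [0.93,-0.02,-0.14,0,0,0]
    - [0.93,-0.02,-0.14,0,0,0]
    - [0.93,-0.02,-0.14,0,0,0]
    - [0.93,-0.02,-0.14,0,0,0]
    - [0.46,-0.38,0.75,0.04,-0.38,-0.04]

```text
time: 26.7
tool_pos: [451.4, -423.8, 256.9]
tool_rot: [-1.766, -1.028, -1.42]
contact_force: [0.1, -0.1, -1.5]
finger_gap: 85.5
grip_force: 0.0
```

>>> jog_arm:
  targets:
    - [0.5,-0.37,0.73,0.04,-0.38,-0.04]
    - [0.55,-0.36,0.69,0.04,-0.38,-0.04]
    - [0.6,-0.35,0.66,0.04,-0.38,-0.04]
    - [0.65,-0.35,0.62,0.04,-0.38,-0.04]
    - [0.69,-0.34,0.58,0.04,-0.38,-0.04]

```text
time: 27.32
tool_pos: [459.2, -332.7, 292.0]
tool_rot: [-2.009, -1.253, -1.142]
contact_force: [-0.5, 0.7, 0.0]
finger_gap: 85.5
grip_force: 0.0
```

>>> jog_arm:
  targets:
    - [0.73,-0.33,0.53,0.04,-0.38,-0.04]
    - [0.77,-0.32,0.49,0.04,-0.38,-0.04]
    - [0.8,-0.31,0.44,0.04,-0.38,-0.04]
    - [0.83,-0.3,0.39,0.04,-0.38,-0.04]
    - [0.85,-0.29,0.33,0.04,-0.38,-0.04]

```text
time: 27.95
tool_pos: [466.8, -242.8, 326.5]
tool_rot: [-2.221, -1.46, -0.816]
contact_force: [0.1, 0.1, 0.0]
finger_gap: 85.3
grip_force: 0.0
```

>>> jog_arm:
  targets:
    - [0.87,-0.28,0.28,0.04,-0.38,-0.04]
    - [0.89,-0.28,0.22,0.04,-0.38,-0.04]
    - [0.9,-0.27,0.17,0.04,-0.38,-0.04]
    - [0.92,-0.26,0.11,0.04,-0.38,-0.04]
    - [0.93,-0.25,0.05,0.04,-0.38,-0.04]

```text
time: 28.58
tool_pos: [474.3, -153.2, 360.4]
tool_rot: [-2.395, -1.648, -0.441]
contact_force: [-0.8, 0.3, -0.2]
finger_gap: 85.4
grip_force: 0.0
```

```bash
python3 - <<'E'
from plan import *
log();q=ctrl.get_obs()['qpos'];D=pose(75,90,-1)
plan(q,[((490,230,260),D)],rowmm=19.5,rowdeg=9.5)
E
```

```text
28.575 q [ 1.087  0.328 -0.855  1.708 -0.123  1.176 -0.055] p [ 474.3 -153.2  360.4] z [ 0.13   0.329 -0.935] y [ 0.934 -0.358  0.003] F [-0.8  0.3 -0.2] gap 85.4 0.0
n=21 [[0.73, -0.29, 0.53, 0.01, -0.1, -0.03], [0.74, -0.29, 0.52, 0.01, -0.1, -0.03], [0.75, -0.28, 0.5, 0.01, -0.1, -0.03], [0.76, -0.28, 0.49, 0.01, -0.1, -0.03], [0.77, -0.28, 0.48, 0.01, -0.1, -0.03], [0.77, -0.27, 0.47, 0.01, -0.1, -0.03], [0.78, -0.27, 0.45, 0.01, -0.1, -0.03], [0.79, -0.26, 0.44, 0.01, -0.1, -0.03], [0.8, -0.26, 0.43, 0.01, -0.1, -0.03], [0.81, -0.25, 0.41, 0.01, -0.1, -0.03], [0.82, -0.25, 0.4, 0.01, -0.1, -0.03], [0.83, -0.25, 0.38, 0.01, -0.1, -0.03], [0.83, -0.24, 0.37, 0.01, -0.1, -0.03], [0.84, -0.24, 0.36, 0.01, -0.1, -0.03], [0.85, -0.23, 0.34, 0.01, -0.1, -0.03], [0.86, -0.23, 0.33, 0.01, -0.1, -0.03], [0.86, -0.22, 0.31, 0.01, -0.1, -0.03], [0.87, -0.22, 0.3, 0.01, -0.1, -0.03], [0.87, -0.21, 0.28, 0.01, -0.1, -0.03], [0.88, -0.21, 0.27, 0.01, -0.1, -0.03], [0.89, -0.2, 0.25, 0.01, -0.1, -0.03]]
 q [ 0.01  0.45 -0.79  1.75  0.34  1.1  -1.14] margin [1.71 0.61 0.65 0.6  0.98 0.83 1.68] vmax/70% 0.31 err 0.0 el/wr [[266.0, -29.0, 790.0], [492.0, 231.0, 604.0]]
```

>>> jog_arm:
  targets:
    - [0.73,-0.29,0.53,0.01,-0.1,-0.03]
    - [0.74,-0.29,0.52,0.01,-0.1,-0.03]
    - [0.75,-0.28,0.5,0.01,-0.1,-0.03]
    - [0.76,-0.28,0.49,0.01,-0.1,-0.03]
    - [0.77,-0.28,0.48,0.01,-0.1,-0.03]

```text
time: 29.2
tool_pos: [477.6, -62.1, 334.9]
tool_rot: [-2.419, -1.712, -0.338]
contact_force: [-0.5, -0.2, 0.5]
finger_gap: 85.4
grip_force: 0.0
```

>>> jog_arm:
  targets:
    - [0.77,-0.27,0.47,0.01,-0.1,-0.03]
    - [0.78,-0.27,0.45,0.01,-0.1,-0.03]
    - [0.79,-0.26,0.44,0.01,-0.1,-0.03]
    - [0.8,-0.26,0.43,0.01,-0.1,-0.03]
    - [0.8,-0.25,0.41,0.01,-0.1,-0.03]

```text
time: 29.82
tool_pos: [480.8, 28.6, 310.9]
tool_rot: [-2.442, -1.779, -0.23]
contact_force: [-0.4, 0.7, 0.0]
finger_gap: 85.4
grip_force: 0.0
```

>>> jog_arm:
  targets:
    - [0.82,-0.25,0.4,0.01,-0.1,-0.03]
    - [0.83,-0.25,0.38,0.01,-0.1,-0.03]
    - [0.83,-0.24,0.37,0.01,-0.1,-0.03]
    - [0.84,-0.24,0.36,0.01,-0.1,-0.03]
    - [0.85,-0.23,0.34,0.01,-0.1,-0.03]

```text
time: 30.45
tool_pos: [483.7, 119.8, 287.1]
tool_rot: [-2.46, -1.843, -0.119]
contact_force: [-0.0, -0.6, -0.2]
finger_gap: 85.4
grip_force: 0.0
```

>>> jog_arm:
  targets:
    - [0.86,-0.23,0.33,0.01,-0.1,-0.03]
    - [0.86,-0.22,0.31,0.01,-0.1,-0.03]
    - [0.87,-0.22,0.3,0.01,-0.1,-0.03]
    - [0.87,-0.2,0.28,0.01,-0.1,-0.03]
    - [0,0,0,0,0,0]

```text
time: 31.08
tool_pos: [485.7, 193.8, 268.2]
tool_rot: [-2.467, -1.897, -0.028]
contact_force: [-0.2, 0.3, -0.6]
finger_gap: 85.4
grip_force: 0.0
```

```bash
python3 - <<'E'
from plan import *
o=log()
k=ctrl.get_calibration("wrist");im,d=ctrl.get_image("wrist");cv2.imwrite("pics/wrist6.png",im)
np.savez('w6.npz',d=d,**{a:np.array(b) for a,b in k.items()})
for l in ("holder","holder_grip","pan","chamber","analyser"):print(l,[(np.round(r['location'],1).tolist(),round(r['confidence'],2)) for r in ctrl.place_of('wrist',l)])
p,u,v=cloud("wrist",d,k)
# dark grip top
g=cv2.cvtColor(im,cv2.COLOR_BGR2GRAY)[v,u]
m=(p[:,2]>86)&(p[:,2]<106)&(np.hypot(p[:,0]-494,p[:,1]-275)<60);q=p[m];print('top pts',m.sum(),q.min(0),q.max(0),np.median(q,0))
if m.sum()>10:
    c=q[:,:2].mean(0);w,V=np.linalg.eigh(np.cov((q[:,:2]-c).T));print('c',c,'yaw',np.degrees(np.arctan2(V[1,1],V[0,1])),np.sqrt(w*12),'px',u[m].mean(),v[m].mean())
E
```

```text
31.075 q [ 0.121  0.409 -0.81   1.795  0.302  1.058 -1.053] p [485.7 193.8 268.2] z [-0.004  0.034 -0.999] y [ 0.966 -0.257 -0.012] F [-0.2  0.3 -0.6] gap 85.4 0.0
holder []
holder_grip [([290.8, 349.7, 28.2], 0.89), ([495.3, 278.8, 83.0], 0.64), ([493.3, -174.0, 0.1], 0.21)]
pan [([773.1, 3.6, -4.1], 0.5)]
chamber []
analyser [([518.6, 353.0, -1.7], 0.72)]
top pts 888 [481.26981668 248.80873166  86.05322987] [506.36168796 305.85514811  98.14341485] [494.25802377 278.21761742  94.72608222]
c [494.21632968 277.93026862] yaw 74.2153705994215 [12.37791679 56.53672169] px 267.39301801801804 101.19369369369369
```

View pics/wrist6.png

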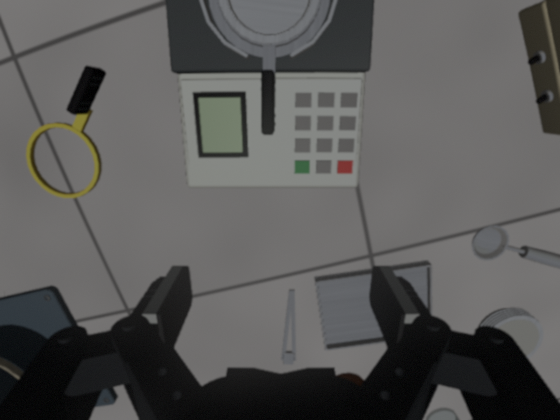

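```bash
python3 - <<'E'
from plan import *
q=ctrl.get_obs()['qpos'];D=pose(74.2,90,-1)
plan(q,[((494.3,277.7,125),D),((494.3,277.7,82),D)],rowmm=19,rowdeg=9.5)
E
```

```text
n=9 [[0.45, -0.08, 0.82, -0.01, -0.02, 0.01], [0.45, -0.08, 0.82, -0.01, -0.02, 0.01], [0.45, -0.08, 0.81, -0.01, -0.02, 0.01], [0.46, -0.08, 0.81, -0.01, -0.02, 0.01], [0.46, -0.08, 0.81, -0.01, -0.02, 0.01], [0.46, -0.08, 0.81, -0.01, -0.02, 0.01], [0.46, -0.09, 0.81, -0.01, -0.02, 0.01], [0.47, -0.09, 0.81, -0.01, -0.02, 0.01], [0.47, -0.09, 0.8, -0.01, -0.02, 0.01]]
 q [-0.17  0.62 -0.66  1.86  0.52  0.83 -1.38] margin [2.59 0.77 0.72 0.6  1.42 0.66 1.44] vmax/70% 0.17 err 0.0 el/wr [[350.0, 32.0, 738.0], [493.0, 278.0, 469.0]]
n=3 [[0, -0.01, 0.71, 0.01, 0, -0.01], [0, -0.01, 0.71, 0.01, 0, -0.01], [0, -0.01, 0.71, 0.01, 0, -0.01]]
 q [-0.2   0.68 -0.63  1.9   0.57  0.75 -1.42] margin [2.56 0.98 0.87 0.56 1.62 0.58 1.4 ] vmax/70% 0.1 err 0.0 el/wr [[374.0, 46.0, 718.0], [494.0, 278.0, 426.0]]
```

>>> jog_arm:
  targets:
    - [0.45,-0.08,0.82,-0.01,-0.02,0.01]
    - [0.45,-0.08,0.82,-0.01,-0.02,0.01]
    - [0.45,-0.08,0.81,-0.01,-0.02,0.01]
    - [0.46,-0.08,0.81,-0.01,-0.02,0.01]
    - [0.46,-0.08,0.81,-0.01,-0.02,0.01]

```text
time: 32.0
tool_pos: [491.3, 240.2, 188.7]
tool_rot: [-2.495, -1.893, -0.018]
contact_force: [0.2, -0.5, -0.5]
finger_gap: 85.1
grip_force: 0.0
```

>>> jog_arm:
  targets:
    - [0.46,-0.08,0.81,-0.01,-0.02,0.01]
    - [0.46,-0.09,0.81,-0.01,-0.02,0.01]
    - [0.47,-0.09,0.81,-0.01,-0.02,0.01]
    - [0.47,-0.09,0.8,-0.01,-0.02,0.01]
    - [0,0,0,0,0,0]

```text
time: 32.62
tool_pos: [493.8, 279.5, 123.6]
tool_rot: [2.504, 1.892, 0.004]
contact_force: [-0.9, 0.4, 0.4]
finger_gap: 85.4
grip_force: 0.0
```

```bash
python3 - <<'E'
from plan import *
log();q=ctrl.get_obs()['qpos']
k=ctrl.get_calibration("wrist");im,d=ctrl.get_image("wrist");cv2.imwrite("pics/wrist7.png",im)
p,u,v=cloud("wrist",d,k)
m=(p[:,2]>88)&(p[:,2]<100)&(np.hypot(p[:,0]-494,p[:,1]-275)<45)&(v<260);a=p[m]
if m.sum()>10:
    c=a[:,:2].mean(0);w,V=np.linalg.eigh(np.cov((a[:,:2]-c).T));print(m.sum(),a.min(0),a.max(0),'c',c,'yaw',np.degrees(np.arctan2(V[1,1],V[0,1])),np.sqrt(w*12))
D=pose(74.2,90,-1)
plan(q,[((494.3,277.7,82),D)],rowmm=15)
E
```

```text
32.625 q [-0.171  0.626 -0.668  1.862  0.518  0.832 -1.382] p [493.8 279.5 123.6] z [ 0.004 -0.001 -1.   ] y [ 0.962 -0.273  0.004] F [-0.9  0.4  0.4] gap 85.4 0.0
1154 [488.19399426 275.93888466  88.02617828] [506.4579584  306.06131527  98.16629576] c [498.18888491 292.92573794] yaw 74.62601250897549 [12.05357968 28.79819287]
n=3 [[-0.03, 0.01, 0.69, 0.01, 0, -0], [-0.03, 0.01, 0.69, 0.01, 0, -0], [-0.03, 0.02, 0.69, 0.01, 0, -0]]
 q [-0.19  0.68 -0.63  1.9   0.57  0.75 -1.42] margin [2.57 0.98 0.86 0.56 1.63 0.58 1.4 ] vmax/70% 0.1 err 0.0 el/wr [[375.0, 45.0, 718.0], [494.0, 278.0, 426.0]]
```

View pics/wrist7.png

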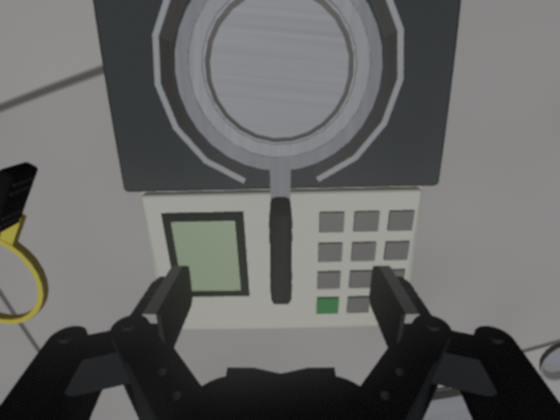

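The black grip is centred between the pads (pixel x 281) and aligned with the tool. The holder lies round the pan in the chamber at (280,75). Descending to grasp.

>>> jog_arm:
  targets:
    - [-0.03,0.01,0.69,0.01,0,0]
    - [-0.03,0.01,0.69,0.01,0,0]
    - [-0.03,0.02,0.69,0.01,0,0]
    - [0,0,0,0,0,0]

```text
time: 33.17
tool_pos: [494.5, 276.0, 82.2]
tool_rot: [-2.508, -1.891, 0.002]
contact_force: [-0.7, 0.1, 0.2]
finger_gap: 85.3
grip_force: 0.0
```

>>> jog_arm:
  targets:
    - [0,0,0,0,0,0]
    - [0,0,0,0,0,0]
    - [0,0,0,0,0,0]
    - [0,0,0,0,0,0]
    - [0,0,0,0,0,0]
  gripper: 0
  newtons: 60

```text
time: 33.8
tool_pos: [495.2, 276.9, 83.8]
tool_rot: [-2.508, -1.892, -0.002]
contact_force: [0.3, -0.3, 2.4]
finger_gap: 10.8
grip_force: 61.2
```

>>> jog_arm:
  targets:
    - [0,0,0,0,0,0]
    - [0,0,0,0,0,0]
    - [0,0,0,0,0,0]

```text
time: 34.17
tool_pos: [495.1, 276.8, 83.7]
tool_rot: [-2.508, -1.892, -0.002]
contact_force: [-0.1, -0.7, 4.8]
finger_gap: 11.2
grip_force: 61.4
```

```bash
python3 - <<'E'
from plan import *
o=log();M=R.from_rotvec(o['tool_rot']).as_matrix();np.savez('grasp2.npz',p=o['tool_pos'],M=M);print(np.degrees(np.arctan2(M[1,0],M[0,0])))
E
```

```text
34.175 q [-0.19   0.677 -0.63   1.895  0.57   0.754 -1.422] p [495.1 276.8  83.7] z [ 0.001  0.001 -1.   ] y [ 0.962 -0.275  0.001] F [-0.1 -0.7  4.8] gap 11.2 61.4
74.06018488232407
```

>>> jog_arm:
  targets:
    - [0,0,-0.1,0,0,0]
    - [0,0,-0.15,0,0,0]
    - [0,0,-0.2,0,0,0]
    - [0,0,-0.25,0,0,0]
    - [0,0,-0.3,0,0,0]

```text
time: 34.8
tool_pos: [495.0, 276.8, 103.9]
tool_rot: [-2.508, -1.892, -0.001]
contact_force: [-0.6, -0.2, -0.8]
finger_gap: 10.5
grip_force: 60.8
```

>>> jog_arm:
  targets:
    - [0,0,-0.35,0,0,0]
    - [0,0,-0.45,0,0,0]
    - [0,0,-0.5,0,0,0]
    - [0,0,-0.5,0,0,0]
    - [0,0,-0.5,0,0,0]

```text
time: 35.42
tool_pos: [494.9, 276.8, 150.3]
tool_rot: [-2.508, -1.892, -0.002]
contact_force: [-0.1, -0.4, -0.1]
finger_gap: 11.0
grip_force: 60.8
```

>>> jog_arm:
  targets:
    - [0,0,-0.5,0,0,0]
    - [0,0,-0.4,0,0,0]
    - [0,0,-0.2,0,0,0]
    - [0,0,-0.1,0,0,0]
    - [0,0,0,0,0,0]

```text
time: 36.05
tool_pos: [494.9, 276.7, 173.4]
tool_rot: [-2.508, -1.892, -0.001]
contact_force: [-1.0, 0.2, -0.3]
finger_gap: 11.3
grip_force: 60.8
```

```bash
cat > lev.py <<'E'
from plan import *
def level(tag):
    """ring/pan seen by the wrist camera: plane fit and centre"""
    o=log();k=ctrl.get_calibration("wrist");im,d=ctrl.get_image("wrist");cv2.imwrite(f"pics/{tag}.png",im)
    M=R.from_rotvec(o['tool_rot']).as_matrix();c=o['tool_pos']+M[:,0]*101
    p,u,v=cloud("wrist",d,k);zb=o['tool_pos'][2]-24
    m=(np.hypot(p[:,0]-c[0],p[:,1]-c[1])<50)&(abs(p[:,2]-zb-4)<16);a=p[m]
    A=np.c_[a[:,:2]-c[:2],np.ones(len(a))];s=np.linalg.lstsq(A,a[:,2],rcond=None)[0]
    print('n',m.sum(),'slopes deg along x,y tool',np.round(np.degrees([s[:2]@M[:2,0],s[:2]@M[:2,1]]),1),'z',s[2]-zb,'expected c',c)
    for l in('pan','holder'):print(l,[(np.round(r['location'],1).tolist(),round(r['confidence'],2)) for r in ctrl.place_of('wrist',l)])
    # ring outline: points above background
    e=a[np.hypot(*(a[:,:2]-c[:2]).T)<50];print('bbox mid',(e.min(0)+e.max(0))/2,e.min(0),e.max(0))
    return o
E
python3 - <<'E'
from lev import *
level('wrist8');q=ctrl.get_obs()['qpos'];o=ctrl.get_obs()
T=np.array([561.5,-30.5])
for yaw in(0,20,40):
    D=pose(yaw,90,-1);g=T-101*np.array([np.cos(np.radians(yaw)),np.sin(np.radians(yaw))])
    print(yaw,g);plan(q,[((g[0],g[1]+0,165),D),((g[0],g[1],124),D)],yaw==20,rowmm=13,rowdeg=5)
E
```

```text
36.05 q [-0.131  0.569 -0.712  1.809  0.454  0.933 -1.32 ] p [494.9 276.7 173.4] z [ 0.001  0.001 -1.   ] y [ 0.962 -0.275  0.   ] F [-1.   0.2 -0.3] gap 11.3 60.8
n 33377 slopes deg along x,y tool [-3.3  0.4] z 4.050531577750689 expected c [522.61990873 373.78478968 173.50903721]
pan [([522.7, 371.1, 145.4], 0.75)]
holder []
bbox mid [522.50406335 364.68254525 155.61306816] [474.17214596 324.56193945 148.6778298 ] [570.83598075 404.80315104 162.54830653]
0 [460.5 -30.5]
 q [ 0.23  0.39 -0.37  2.09  0.21  0.7  -1.84] margin [2.53 0.73 0.82 0.37 1.3  0.53 0.98] vmax/70% 0.11 err 0.0 el/wr [[214.0, -81.0, 808.0], [459.0, -30.0, 508.0]]
 q [ 0.21  0.45 -0.34  2.13  0.26  0.6  -1.88] margin [2.53 0.74 1.16 0.33 1.31 0.43 0.94] vmax/70% 0.09 err 0.0 el/wr [[248.0, -83.0, 793.0], [460.0, -30.0, 468.0]]
20 [466.5910453  -65.04403448]
n=27 [[-0.62, 0.12, 0.01, 0, 0, 0.2], [-0.62, 0.15, 0.01, 0, 0, 0.2], [-0.61, 0.17, 0.01, 0, 0, 0.2], [-0.61, 0.19, 0.01, 0, 0, 0.2], [-0.6, 0.21, 0.02, 0, 0, 0.2], [-0.59, 0.23, 0.02, 0, 0, 0.2], [-0.58, 0.25, 0.02, 0, 0, 0.2], [-0.57, 0.27, 0.02, 0, 0, 0.2], 
[... 715 characters left out ...]
0 el/wr [[214.0, -116.0, 802.0], [467.0, -65.0, 507.0]]
n=4 [[-0.01, 0, 0.49, 0, 0, 0], [-0.01, 0, 0.49, 0, 0, 0], [-0.01, 0, 0.49, 0, 0, 0], [-0.01, 0, 0.49, 0, 0, 0]]
 q [ 0.34  0.47 -0.43  2.1   0.32  0.63 -1.53] margin [2.39 0.77 1.06 0.36 1.37 0.46 1.29] vmax/70% 0.09 err 0.0 el/wr [[246.0, -120.0, 787.0], [466.0, -65.0, 468.0]]
40 [484.12951124 -95.42154858]
 q [ 0.5   0.44 -0.56  2.01  0.33  0.78 -1.14] margin [2.26 0.78 0.81 0.44 1.42 0.61 1.5 ] vmax/70% 0.12 err 0.0 el/wr [[215.0, -149.0, 793.0], [481.0, -95.0, 511.0]]
 q [ 0.46  0.51 -0.52  2.05  0.39  0.68 -1.19] margin [2.27 0.8  0.97 0.41 1.44 0.51 1.63] vmax/70% 0.09 err 0.0 el/wr [[249.0, -157.0, 776.0], [484.0, -96.0, 468.0]]
```

View pics/wrist8.png

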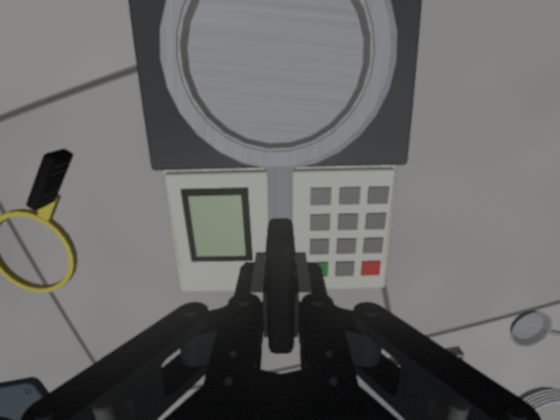

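>>> jog_arm:
  targets:
    - [-0.2,0.04,0,0,0,0.07]
    - [-0.42,0.09,0.01,0,0,0.13]
    - [-0.62,0.14,0.01,0,0,0.2]
    - [-0.61,0.17,0.01,0,0,0.2]
    - [-0.61,0.19,0.01,0,0,0.2]

```text
time: 36.83
tool_pos: [490.7, 224.8, 172.7]
tool_rot: [2.636, 1.709, 0.001]
contact_force: [-0.1, 0.4, -1.5]
finger_gap: 11.0
grip_force: 60.8
```

>>> jog_arm:
  targets:
    - [-0.6,0.21,0.02,0,0,0.2]
    - [-0.59,0.23,0.02,0,0,0.2]
    - [-0.58,0.25,0.02,0,0,0.2]
    - [-0.57,0.27,0.02,0,0,0.2]
    - [-0.56,0.29,0.02,0,0,0.2]

```text
time: 37.45
tool_pos: [485.6, 162.2, 170.6]
tool_rot: [-2.775, -1.473, -0.001]
contact_force: [-0.1, 0.5, 0.1]
finger_gap: 11.0
grip_force: 60.8
```

>>> jog_arm:
  targets:
    - [-0.55,0.31,0.02,0,0,0.2]
    - [-0.54,0.33,0.02,0,0,0.2]
    - [-0.53,0.35,0.02,0,0,0.2]
    - [-0.52,0.37,0.02,0,0,0.2]
    - [-0.51,0.38,0.02,0,0,0.2]

```text
time: 38.08
tool_pos: [480.4, 98.9, 168.6]
tool_rot: [-2.892, -1.226, -0.001]
contact_force: [0.9, 0.3, -0.7]
finger_gap: 11.2
grip_force: 60.8
```

>>> jog_arm:
  targets:
    - [-0.49,0.4,0.02,0,0,0.2]
    - [-0.48,0.42,0.02,0,0,0.2]
    - [-0.46,0.44,0.02,0,0,0.2]
    - [-0.45,0.45,0.02,0,0,0.2]
    - [-0.43,0.47,0.02,0,0,0.2]

```text
time: 38.7
tool_pos: [475.3, 35.5, 166.5]
tool_rot: [-2.988, -0.969, -0.001]
contact_force: [0.2, 0.3, -0.8]
finger_gap: 10.9
grip_force: 60.8
```

```bash
cat >> lev.py <<'E'
def floor():
    o=log();k=ctrl.get_calibration("wrist");im,d=ctrl.get_image("wrist");cv2.imwrite("pics/wf.png",im)
    M=R.from_rotvec(o['tool_rot']).as_matrix();c=o['tool_pos']+M[:,0]*101
    p,u,v=cloud("wrist",d,k);m=np.hypot(p[:,0]-c[0],p[:,1]-c[1])<34;a=p[m]
    s=np.linalg.lstsq(np.c_[a[:,:2]-c[:2],np.ones(len(a))],a[:,2],rcond=None)[0]
    r=a[:,2]-np.c_[a[:,:2]-c[:2],np.ones(len(a))]@s
    print('n',m.sum(),'slope deg tool x,y',np.round(np.degrees([s[:2]@M[:2,0],s[:2]@M[:2,1]]),2),'floor z at c',s[2],'sd',r.std(),'c',c)
    print('pan',[(np.round(x['location'],1).tolist(),round(x['confidence'],2)) for x in ctrl.place_of('wrist','pan')])
    return o
E
python3 - <<'E'
from lev import *
floor();q=ctrl.get_obs()['qpos'];yaw=20;D=pose(yaw,90,-1)
g=np.array([561.5,-30.5])-101*np.array([np.cos(np.radians(yaw)),np.sin(np.radians(yaw))])
plan(q,[((g[0],g[1],165),D),((g[0],g[1],124),D)],rowmm=13,rowdeg=5)
E
```

```text
38.7 q [ 0.225  0.426 -0.551  2.041  0.319  0.757 -1.464] p [475.3  35.5 166.5] z [ 0.001  0.001 -1.   ] y [ 0.587 -0.81  -0.   ] F [ 0.2  0.3 -0.8] gap 10.9 60.8
n 18196 slope deg tool x,y [-0.02 -0.03] floor z at c 144.74179094481966 sd 0.6774024617801002 c [557.12934899  94.78812818 166.60865182]
pan [([558.3, 95.9, 143.4], 0.86)]
n=8 [[-0.41, 0.47, 0.01, 0, 0, 0.2], [-0.39, 0.49, 0.01, 0, 0, 0.2], [-0.37, 0.5, 0.01, 0, 0, 0.2], [-0.36, 0.51, 0.01, 0, 0, 0.2], [-0.34, 0.53, 0.01, 0, 0, 0.2], [-0.32, 0.54, 0.01, 0, 0, 0.2], [-0.3, 0.55, 0.01, 0, 0, 0.2], [-0.28, 0.56, 0.01, 0, 0, 0.2]]
 q [ 0.38  0.41 -0.47  2.06  0.27  0.73 -1.48] margin [2.38 0.75 0.98 0.4  1.36 0.56 1.34] vmax/70% 0.1 err 0.0 el/wr [[213.0, -116.0, 803.0], [467.0, -65.0, 509.0]]
n=4 [[0, 0, 0.51, 0, 0, -0], [0, 0, 0.51, 0, 0, -0], [0, 0, 0.51, 0, 0, -0], [0, 0, 0.51, 0, 0, -0]]
 q [ 0.34  0.47 -0.43  2.1   0.33  0.63 -1.53] margin [2.39 0.76 1.06 0.36 1.37 0.46 1.29] vmax/70% 0.09 err 0.0 el/wr [[246.0, -119.0, 787.0], [467.0, -65.0, 468.0]]
```

>>> jog_arm:
  targets:
    - [-0.41,0.47,0.01,0,0,0.2]
    - [-0.39,0.49,0.01,0,0,0.2]
    - [-0.37,0.5,0.01,0,0,0.2]
    - [-0.36,0.51,0.01,0,0,0.2]
    - [-0.34,0.53,0.01,0,0,0.2]

```text
time: 39.42
tool_pos: [470.2, -26.9, 165.5]
tool_rot: [-3.061, -0.704, -0.001]
contact_force: [0.6, -0.3, -0.6]
finger_gap: 11.0
grip_force: 60.8
```

>>> jog_arm:
  targets:
    - [-0.32,0.54,0.05,0,0,0.2]
    - [-0.3,0.55,0.1,0,0,0.2]
    - [-0.19,0.36,0.2,0,0,0.14]
    - [-0.09,0.2,0.3,0,0,0.06]
    - [0,0,0.4,0,0,0]

```text
time: 40.05
tool_pos: [467.2, -63.5, 143.9]
tool_rot: [-3.093, -0.547, -0.001]
contact_force: [0.2, -0.3, -1.0]
finger_gap: 11.0
grip_force: 60.8
```

>>> jog_arm:
  targets:
    - [0,0,0.4,0,0,0]
    - [0,0,0.35,0,0,0]
    - [0,0,0.25,0,0,0]
    - [0,0,0.1,0,0,0]
    - [0,0,0,0,0,0]

```text
time: 40.67
tool_pos: [467.2, -63.3, 122.4]
tool_rot: [-3.093, -0.547, -0.001]
contact_force: [-0.3, 0.1, 0.2]
finger_gap: 11.2
grip_force: 60.8
```

```bash
python3 - <<'E'
from lev import *
floor()
for c in('scene','side'):
    im,d=ctrl.get_image(c);cv2.imwrite(f'pics/{c}9.png',im)
    for l in('tray','pan','red_jar','yellow_jar'):print(c,l,[(np.round(x['location'],1).tolist(),round(x['confidence'],2)) for x in ctrl.place_of(c,l)][:3])
q=ctrl.get_obs()['qpos'];yaw=20;D=pose(yaw,90,-1)
g=np.array([561,-30.5])-101*np.array([np.cos(np.radians(yaw)),np.sin(np.radians(yaw))])
plan(q,[((g[0],g[1],122),D)])
E
```

```text
40.675 q [ 0.341  0.473 -0.43   2.105  0.329  0.626 -1.536] p [467.2 -63.3 122.4] z [ 0.001  0.001 -1.   ] y [ 0.343 -0.939 -0.001] F [-0.3  0.1  0.2] gap 11.2 60.8
n 18193 slope deg tool x,y [-0.06 -0.05] floor z at c 100.63488305715153 sd 0.6791777240377296 c [562.1003384  -28.64687406 122.49764939]
pan [([561.5, -24.0, 96.4], 0.94)]
scene tray [([559.2, -35.2, -0.4], 0.79)]
scene pan [([559.0, -24.4, 94.9], 0.57)]
scene red_jar [([483.8, -379.1, 2.9], 0.63)]
scene yellow_jar [([494.6, -175.0, -2.3], 0.6)]
side tray [([563.7, -29.3, 2.8], 0.92)]
side pan [([556.3, -26.6, 100.2], 0.59)]
side red_jar [([489.2, -378.3, -2.8], 0.76)]
side yellow_jar [([492.6, -179.7, -0.4], 0.62)]
n=1 [[-0.08, 0.06, 0.03, 0, -0.01, 0.01]]
 q [ 0.34  0.47 -0.43  2.11  0.33  0.63 -1.54] margin [2.42 0.81 1.09 0.35 1.42 0.46 1.28] vmax/70% 0.01 err 0.0 el/wr [[248.0, -120.0, 786.0], [466.0, -65.0, 466.0]]
```

View pics/side9.png

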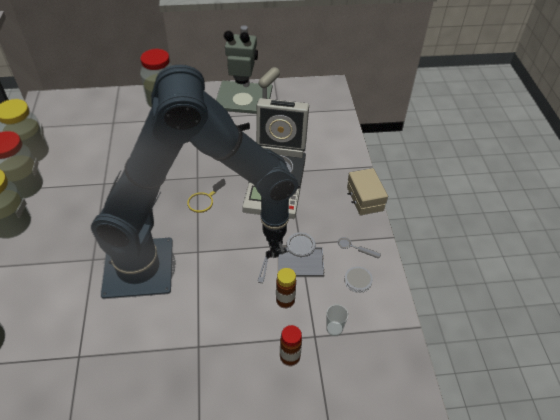

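The side view shows the pan at (301,245), raised over the tray at (300,262). Everything else stands where it was. One small centring move and a settle follow.

>>> jog_arm:
  targets:
    - [-0.04,0.1,0,0,0,0]
    - [-0.04,0.09,0,0,0,0]
    - [0,0,0,0,0,0]
    - [0,0,0,0,0,0]
    - [0,0,0,0,0,0]

```text
time: 41.9
tool_pos: [467.0, -67.5, 122.5]
tool_rot: [-3.093, -0.547, -0.001]
contact_force: [-0.2, 0.4, -0.4]
finger_gap: 11.0
grip_force: 60.8
```

>>> jog_arm:
  targets:
    - [0,0,0,0,0,0]
    - [0,0,0,0,0,0]
    - [0,0,0,0,0,0]
    - [0,0,0,0,0,0]

```text
time: 42.4
tool_pos: [467.0, -67.5, 122.5]
tool_rot: [-3.093, -0.547, -0.001]
contact_force: [-0.0, -0.7, -1.0]
finger_gap: 11.3
grip_force: 60.8
```

```bash
python3 - <<'E'
from lev import *
floor();print(ctrl.close_job())
E
```

```text
42.4 q [ 0.35   0.474 -0.43   2.104  0.329  0.627 -1.528] p [467.  -67.5 122.5] z [ 0.001  0.001 -1.   ] y [ 0.343 -0.939 -0.   ] F [-0.  -0.7 -1. ] gap 11.3 60.8
n 18178 slope deg tool x,y [-0.09 -0.06] floor z at c 100.66702669098237 sd 0.6832390804028272 c [561.90840573 -32.85113067 122.56885597]
pan [([560.9, -31.2, 98.1], 0.73)]
the job is handed in; nothing more can be done
None
```

The red-lidded jar was turned upside down in the air and stood back upright where it was. The arm now holds the pan holder and pan steady over the middle of the spill tray, within 0.1° of level and about 95 mm above its floor. I handed the job in at about 42 s of the 72 s allowed.

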